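# Dock a carrier and draw it tight with the cam lock

## Task

Lay the aluminium carrier in the channel of the docking block and slide it in, stud first, until the stud's head is inside the open cam. Then swing the red-knobbed lever clockwise until the cam's slot has drawn the carrier firmly against the brass stops; tighten it well but do not force it, then let go. Leave the other things on the bench where they are.

Things in the scene. Friction and masses are not known exactly. Their poses are not given: they have to be found in the camera images.
- dock: Fixed docking block: dark steel base plate 190 x 104 x 8 mm with a railed channel and a grey cam housing 38 mm high beyond x = -36 mm. Origin on the bench under the cam's axis; the carrier enters along the dock's +x, z up. Between the stops the stud's way in is 32 mm wide.
- channel (a point): Middle of the channel's wide part, on its floor (8 mm above the bench), at x = -108 mm in the dock's frame. Rails rise to 24 mm above the bench; straight, 67 mm apart, from x = -36 to -78 mm, then flaring to about 83 mm apart at x = -149 mm, where the end is open.
- stop: Two brass stop pads in the dock (origin and axes as the dock's), y = +/-19.5 mm; their faces at x = -36 mm meet the carrier's front. Stiff springs behind them yield 1 mm at 80 N. Beside them two sprung steel plungers stand 3 mm proud and push back with 3 N at first touch, 6 N at the stops, so a carrier pushed in by hand may spring back up to 3 mm.
- carrier: Loose aluminium block 60 (x) x 64 (y) x 30 mm with four brass seats and, in the middle of its top, a blue grip bar 40 (along x) x 16 mm, from 30 to 58 mm up; 0.28 to 0.46 kg. Origin at the centre of its underside. A headed steel stud sticks out of its +x face, 15 mm up: neck 8 mm, upright barrel head 14 mm across, 24 mm tall.
- stud_head (a point): Nominal centre of the stud's head, fixed in the carrier at x = +53, z = +15 mm. At the stops it is at x = -13, y = 0, z = 23 mm in the dock's frame (about 1 mm farther in when tight); at x = -16 mm the carrier touches the plungers and the head is well inside the cam. The stud is screwed in to a depth that varies: the real head is up to 2 mm nearer or farther.
- cam (a joint): Clockwise turn (from above) of cam and lever about the dock's z, rad: 0 open, at most 2.5; starts at 0 to 0.12. From about 0.4 the slot takes the stud's head and draws it in 4 mm per rad; depending on the stud the carrier meets the stops somewhere from 1.0 to 2.1, then the force climbs. It takes 2 to 5 N at the knob before that; well tightened is 8 to 10 N along the arc, over 12 N is forcing. It stays where it is left.
- cam_top (a point): Centre of the cam's top, 56 mm above the bench on the dock's vertical axis; its x axis turns with the cam and is the dock's x when the joint reads 0. The drum is steel, 62 mm across. The flat dark lever on it (48 to 55 mm up) points 78 degrees counter-clockwise of that axis.
- knob_grip (a point): Point to grip on the red upright knob at the lever's end, 50 mm from the cam's axis: round, 18 mm across, spinning freely on its pin, from 55 to 95 mm above the bench; this point is on its axis, 79 mm up.
- parts_pot: Bystander: cream parts pot with black lid insert, 42 mm across, 20 mm high; origin under its centre.
- oil_block: Bystander: black block with four coloured cups, 26 x 88 x 16 mm; origin under its centre.
- suction_valve: Bystander: black waisted knob, 26 mm across, 32 mm high; origin under its centre.
- tweezers: Bystander: brass-coloured tweezers 118 mm long; origin under the middle.

How it is judged:
By the outcome, as a careful person would: the job done as asked, in the order asked, and still so for the second after the job is handed in, with the robot touching nothing.
It also fails if it takes over 72 s, if anything falls off the work surface, if the arm or the gripper's body presses on something with over 40 N, if the wrist force passes 120 N, or if a joint passes its speed limit or range.

## Robot

A 7-joint arm with a two-finger parallel gripper is mounted at the origin on a cart in front of the work surface, level with it; the furniture and walls round the work are solid. World frame = base frame: x ahead of the robot, y to its left, z up, the work surface at z = 0. Lengths are in m, angles in rad, forces in N, time in s.
With the tool pointing down it reaches from about 0.4 to 0.85 m from the base axis. Payload 10.4 kg.
Tool frame: the origin (TCP) lies midway between the tips of the shut fingers; the grasp point (between the pads) lies 19 mm behind it; y points along the fingers, x is the direction in which the jaws open and shut, and the axes are right-handed (so a half turn about y gives the same grasp; the last joint's range is limited). The gripper opens to 87 mm and grips with 3 to 60 N. Pads are 19 mm wide; open, the fingers measure 117 mm over their backs; the gripper's body (75 mm by 190 mm) begins 51 mm behind the grasp point.
Start: joints at [1.293, 0.332, -0.065, 1.46, 0.022, 1.35, -0.088], TCP at [0.158, -0.605, 0.223] pointing down, gripper open.
Joint ranges: [-2.6, 2.6], [-0.5, 2.12], [-1.47, 1.34], [0.16, 2.42], [-1.27, 4.41], [0.06, 2.06], [-2.6, 2.6]. Speed limits (rad/s): [2.22, 2.22, 2.79, 2.79, 3.14, 3.14, 3.14].

## Interface

Orientations are given as a unit quaternion [x, y, z, w].
In Python, from bench import r gives the robot as it stands. The module is installed in compiled form; this text tells all that it offers.
- The arm moves only by the tool arm_command, never from a script. Its argument "deltas" is one flat list of numbers, 6 for each row, row after row: the shift along the tool's x, y, z in m, then the turn, a rotation vector about the tool's x, y, z in degrees. In form: [tx, ty, tz, ax, ay, az, tx, ty, tz, ax, ay, az, ...]. A call has 1 to 8 rows; each row is the pose to reach, as a shift and turn from the pose commanded when the call began, along the tool's axes at that moment; what a row does not reach only later rows make up. A row lasts 1/8 s, in which the tool goes at most 62.5 mm and 10.7 degrees, less where a joint would pass 70% of its speed; a pose out of reach is approached as far as the arm can. A call with a gripper value outside its range is refused whole. "hand" is the opening, from 0 (shut) to 1 (fully open), set as the call begins (left out, the last holds). The fingers move at their own pace and stop on an object; "grip_force" is the grip in N (left out, the last holds). Time passes only in rows, so rows that repeat a pose let the fingers close. It gives the time, the measured TCP pose, the force and the opening at its end, in the units of the state.
- r.read_state(): the state, without advancing time (a new reading comes with each control period).
- r.camera(name): name is "side" or "top"; returns a dict with "image" (384x512x3 uint8, red, green, blue), "intrinsics" (3x3 intrinsics, pixels), "world_from_camera" (4x4, takes a point from camera to world coordinates). Camera axes: x right, y down, z forward; pixel columns grow to the right and rows downward; lengths in m; the calibration is good to about 2 mm. A picture is of the moment at which its call begins. There is no depth.
- r.close_job(): hands the job in, once; it reports no verdict.
Trained networks look in a picture, given as the dict that the camera call returned (one of the last four; its "shot" number tells which), for a name from the list of things; names that differ only in an ending like _2 or _b are one class to them, and where a whole thing is asked for, a point or a joint stands for the part that bears it (a point fixed in the world has none). Each returns a list of dicts, best first, with "conf" (0 to 1); they miss things now and then, are a little off and sometimes report something else, mostly with a low value. They report only what shows in the picture. A call takes as long as a camera call.
- r.boxes_of(picture, query): "centre" ([row, column] in pixels, amid what is visible of it).
- r.regions_of(picture, query): "region" (384x512 bool, what is visible of it) and "centre" ([row, column] in pixels, amid what is visible of it).
The state is a dict: "time": time; "joint_positions": joint angles; "joint_vel": joint speeds; "joint_torque": joint torques, N m; "ee_pos": TCP position; "eef_rot": TCP orientation; "ft_force": force on the tool from outside, world axes, zero at the start; "torque": the same for the moment, N m; "width": finger opening in m.
Only numpy, scipy, OpenCV 4.12 (cv2) and the standard library are available. Lean on these libraries where they do the work, as an engineer would, in place of code of your own. Each camera call takes 0.05 s, during which the arm holds its last target.

## Working session

There is one attempt and no reset: what is moved stays moved. The work goes in short steps, Python scripts to look and compute and a tool call to move; the robot and the scene stay as the last step left them, time stands still between calls to the robot, and variables do not carry over. Pictures are saved under pics/ and viewed, and the job is handed in when it is done.

Besides the shell and the picture viewer there is one more tool, called after "Request:" in YAML: its name, and indented under it one key for each argument. arm_command: Moves the arm, as the interface text tells. Its arguments: {"type":"object","properties":{"deltas":{"type":"array","items":{"type":"number"}},"hand":{"type":"number"},"grip_force":{"type":"number"}},"required":["deltas"]}

```bash
mkdir -p pics
cat > h.py <<'E'
import numpy as np, cv2
from bench import r
from scipy.spatial.transform import Rotation as R
def save(p,n): cv2.imwrite('pics/'+n, cv2.cvtColor(p['image'],cv2.COLOR_RGB2BGR))
def proj(p,X):
    T=np.linalg.inv(p['world_from_camera']); X=np.atleast_2d(X)
    c=X@T[:3,:3].T+T[:3,3]; k=c@np.array(p['intrinsics']).T
    return k[:,:2]/k[:,2:]   # col,row
def ray(p,rc,z):
    W=np.array(p['world_from_camera']); d=np.linalg.inv(p['intrinsics'])@np.array([rc[1],rc[0],1.])
    d=W[:3,:3]@d; o=W[:3,3]; return o+d*(z-o[2])/d[2]
E
python3 - <<'E'
from h import *
s=r.read_state(); print({k:np.round(v,3) for k,v in s.items()})
for c in ['side','top']:
    p=r.camera(c); save(p,c+'0.png'); print(c,np.round(p['world_from_camera'],3).tolist(),np.round(p['intrinsics'],1).tolist())
    for q in ['dock','carrier','stud_head','stop','cam_top','knob_grip','channel','parts_pot','oil_block','suction_valve','tweezers']:
        try: print(q,[(round(d['conf'],2),np.round(d['centre'],1).tolist()) for d in r.boxes_of(p,q)][:3])
        except Exception as e: print(q,e)
E
```

```text
{'time': np.float64(0.0), 'joint_positions': array([ 1.293,  0.333, -0.065,  1.461,  0.022,  1.35 , -0.089]), 'joint_vel': array([ 0.001,  0.   , -0.   ,  0.   , -0.002, -0.   ,  0.   ]), 'joint_torque': array([-1.0000e-03, -6.2327e+01,  2.4000e-02, -3.8990e+01, -6.1000e-02,
        4.0000e-02,  0.0000e+00]), 'ee_pos': array([ 0.157, -0.604,  0.222]), 'eef_rot': array([-0.559,  0.433, -0.432,  0.56 ]), 'ft_force': array([ 0.045, -0.429, -0.265]), 'torque': array([-0.037,  0.078, -0.021]), 'width': np.float64(0.087)}
side [[0.054, 0.848, -0.527, 1.029], [0.999, -0.048, 0.024, -0.243], [-0.005, -0.527, -0.85, 0.922], [0.0, 0.0, 0.0, 1.0]] [[443.9, 0.0, 257.3], [0.0, 443.9, 197.0], [0.0, 0.0, 1.0]]
dock []
carrier [(0.89, [198.6, 228.7]), (0.46, [187.4, 169.4])]
stud_head [(0.84, [197.8, 234.4])]
stop []
cam_top [(0.82, [209.4, 364.3]), (0.36, [204.1, 344.4])]
knob_grip [(0.54, [193.1, 384.6])]
channel [(0.73, [203.7, 343.5])]
parts_pot [(0.71, [243.4, 235.6]), (0.39, [199.4, 230.3])]
oil_block [(0.93, [245.7, 195.0])]
suction_valve [(0.5, [188.5, 170.3])]
tweezers [(0.67, [189.9, 145.4])]
top [[0.019, -0.989, 0.146, 0.358], [-1.0, -0.016, 0.023, -0.212], [-0.021, -0.147, -0.989, 0.975], [0.0, 0.0, 0.0, 1.0]] [[347.3, 0.0, 254.4], [0.0, 347.3, 197.1], [0.0, 0.0, 1.0]]
dock [(0.81, [199.1, 193.5])]
carrier [(0.87, [210.7, 288.1])]
stud_head [(0.85, [211.2, 287.7])]
stop []
cam_top [(0.59, [188.1, 175.8])]
knob_grip []
channel [(0.97, [200.6, 191.6]), (0.59, [210.2, 287.1])]
parts_pot [(0.5, [164.9, 287.5])]
oil_block [(0.75, [170.9, 313.5])]
suction_valve [(0.42, [225.4, 343.9])]
tweezers [(0.5, [212.2, 287.7]), (0.49, [233.2, 349.0])]
```

Run:
```python
import cv2
a=cv2.imread('pics/top0.png')[110:280,130:390]; cv2.imwrite('pics/t0c.png',cv2.resize(a,None,fx=3,fy=3,interpolation=cv2.INTER_CUBIC))
a=cv2.imread('pics/side0.png')[130:280,130:430]; cv2.imwrite('pics/s0c.png',cv2.resize(a,None,fx=2.6,fy=2.6,interpolation=cv2.INTER_CUBIC))
```

```text
(no output)
```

View pics/top0.png

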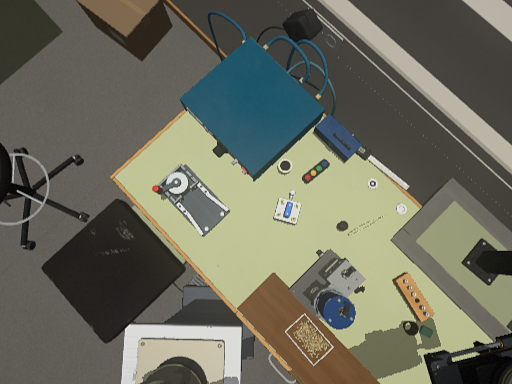

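```bash
sleep 1
```

```text
(no output)
```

View pics/t0c.png

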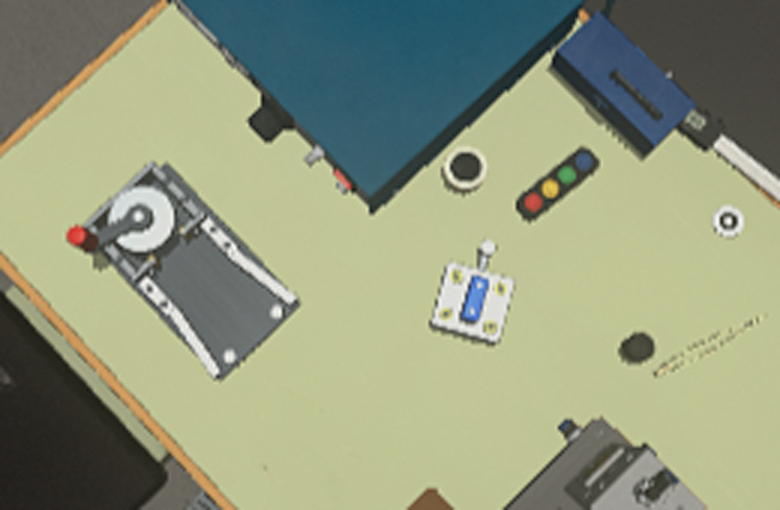

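View pics/s0c.png

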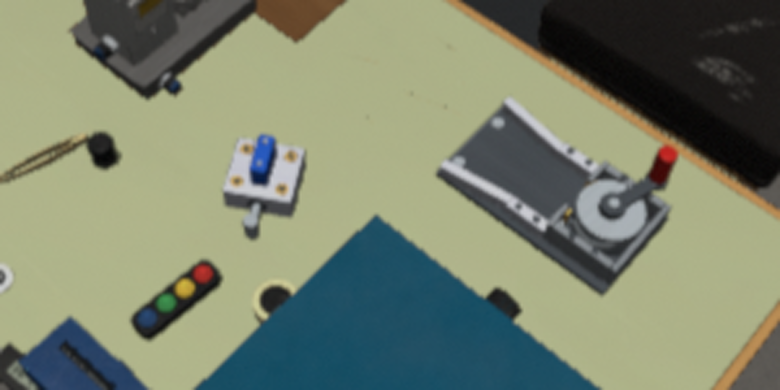

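The top view shows the dock at left (cam near full-pixel col 176, row 182, knob at col 156, row 189) and the carrier near col 288, row 210 with its stud pointing up-image. The side view agrees. Next I fit the poses from features in both pictures.

```bash
cat >> h.py <<'E'
from scipy.optimize import least_squares
def fit(obs,x0,zfree=False):
    # obs: list (pic, (col,row), local xyz)
    def f(v):
        c,s=np.cos(v[2]),np.sin(v[2]); o=[]
        for p,uv,X in obs:
            W=np.array([v[0]+c*X[0]-s*X[1],v[1]+s*X[0]+c*X[1],X[2]+(v[3] if len(v)>3 else 0)])
            o+=list(proj(p,W)[0]-uv)
        return np.array(o)
    q=least_squares(f,x0,loss='soft_l1',f_scale=1.); return q.x,f(q.x).reshape(-1,2)
E
python3 - <<'E'
from h import *
t=r.camera('top'); s=r.camera('side')
T=lambda a,b:np.array([130+a/3,110+b/3]); S=lambda a,b:np.array([130+a/2.6,130+b/2.6])
D=[(t,T(218,378),(-.149,.052,.008)),(t,T(298,300),(-.149,-.052,.008)),(t,T(138,215),(0,0,.056)),
 (s,S(509,98),(-.149,.052,.008)),(s,S(439,172),(-.149,-.052,.004)),(s,S(604,293),(.041,-.052,.0)),(s,S(614,204),(0,0,.056))]
for sub in (D,D[:3],D[3:]):
    x,e=fit(sub,[.4,0,.8]); print('dock',np.round(x,4),np.round(e,1).tolist())
    c0=x if sub is D else c0
C=[(t,T(449,261),(.03,.032,.03)),(t,T(514,279),(.03,-.032,.03)),(t,T(431,322),(-.03,.032,.03)),(t,T(497,342),(-.03,-.032,.03)),(t,T(476,300),(0,0,.058)),(t,T(488,247),(.053,0,.027)),
 (s,S(224,196),(.03,-.032,.03)),(s,S(293,207),(.03,.032,.03)),(s,S(306,150),(-.03,.032,.03)),(s,S(240,137),(-.03,-.032,.03))]
for sub in (C,C[:6],C[6:]):
    x,e=fit(sub,[.4,-.3,0]); print('car',np.round(x,4),np.round(e,1).tolist())
for p,n in((t,T(77,236)),(s,S(668,153))):
    k=ray(p,[n[1],n[0]],.095); d=k[:2]-c0[:2]; print('knob',k,np.linalg.norm(d),np.degrees(np.arctan2(d[1],d[0])-c0[2]))
for q,z in (('parts_pot',.02),('oil_block',.016),('suction_valve',.03),('tweezers',.005)):
  for p in(t,s):
    b=r.boxes_of(p,q); 
    if b: print(q,np.round(ray(p,b[0]['centre'],z),3))
E
```

```text
dock [0.5317 0.0249 0.7802] [[-1.5, -0.1], [-0.8, 0.2], [-0.6, 0.2], [-1.1, 1.5], [-0.5, -0.1], [0.0, 1.3], [-0.6, -1.7]]
dock [0.5314 0.0228 0.7887] [[-0.3, -0.2], [0.2, -0.1], [0.1, 0.3]]
dock [0.5314 0.0259 0.7704] [[-0.2, 1.1], [0.1, -0.8], [0.2, 1.2], [-0.1, -1.8]]
car [ 0.4641 -0.279  -0.2738] [[-0.8, -1.1], [-0.0, -0.4], [-1.0, -0.5], [-0.4, -0.4], [-0.9, -1.5], [-0.4, -0.8], [-1.3, -3.2], [-1.4, -2.4], [-0.5, -1.5], [-0.8, -1.2]]
car [ 0.4619 -0.2807 -0.2668] [[-0.3, -0.2], [0.5, 0.2], [-0.3, 0.4], [0.4, 0.3], [-0.3, -0.7], [0.1, -0.1]]
car [ 0.4701 -0.2768 -0.2482] [[-0.1, -0.7], [0.1, -0.4], [0.3, 0.3], [-0.3, 1.0]]
knob [0.50557613 0.06515226 0.095     ] 0.0480174199002012 78.25453854774487
knob [0.51106971 0.06836882 0.095     ] 0.04814992098060855 70.66503009736311
parts_pot [ 0.59  -0.281  0.02 ]
parts_pot [ 0.586 -0.266  0.02 ]
oil_block [ 0.577 -0.358  0.016]
oil_block [ 0.588 -0.358  0.016]
suction_valve [ 0.418 -0.436  0.03 ]
suction_valve [ 0.436 -0.423  0.03 ]
tweezers [0.513 0.042 0.005]
```

Run:
```python
from h import *
t=r.camera('top'); s=r.camera('side')
T=lambda a,b:np.array([130+a/3,110+b/3]); S=lambda a,b:np.array([130+a/2.6,130+b/2.6])
def tri(u,v):
    f=lambda X:np.r_[proj(t,X)[0]-u,proj(s,X)[0]-v]
    q=least_squares(f,[.5,-.1,.1]); return np.round(q.x,3),np.round(q.fun,1)
print('box corner',tri(T(372,203),S(376,215)))
save(s,'side1.png')
q=r.read_state(); M=R.from_quat(q['eef_rot']).as_matrix(); print(np.round(M,3))
```

```text
box corner (array([ 0.544, -0.185,  0.071]), array([-1.2, -0.1, -1. ,  0. ]))
[[ 0.252  0.     0.968]
 [-0.968 -0.     0.252]
 [ 0.    -1.     0.   ]]
```

View pics/side1.png

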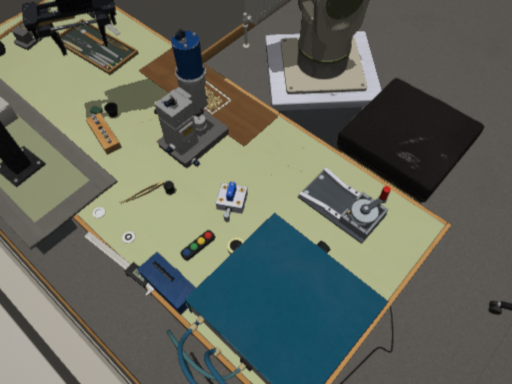

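Run:
```python
from h import *
t=r.camera('top'); s=r.camera('side')
def tri(u,v):
    f=lambda X:np.r_[proj(t,X)[0]-u,proj(s,X)[0]-v]
    q=least_squares(f,[.3,-.4,.1]); return np.round(q.x,3),np.round(q.fun,1)
a=t['image'][230:350,270:390]; cv2.imwrite('pics/m1.png',cv2.resize(a[:,:,::-1],None,fx=5,fy=5))
a=s['image'][20:180,120:260]; cv2.imwrite('pics/m2.png',cv2.resize(a[:,:,::-1],None,fx=3.5,fy=3.5))
print(tri((340,312),(184,36)))
print(tri((254,178),(275,217)), tri((183,100),(384,300)))
```

```text
(array([ 0.245, -0.357,  0.311]), array([0.1, 0. , 0.1, 0. ]))
(array([ 0.546, -0.184,  0.055]), array([-1.3, -0.1, -1.1,  0. ])) (array([0.756, 0.014, 0.078]), array([-1.2, -0.2, -0.9,  0.1]))
```

View pics/m1.png

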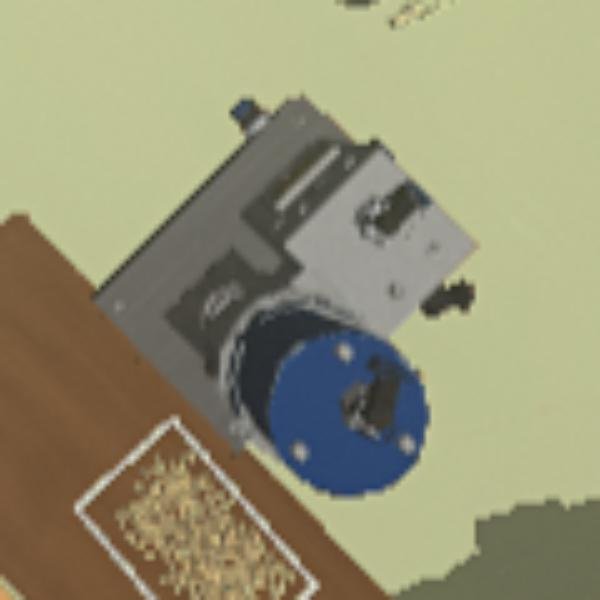

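View pics/m2.png

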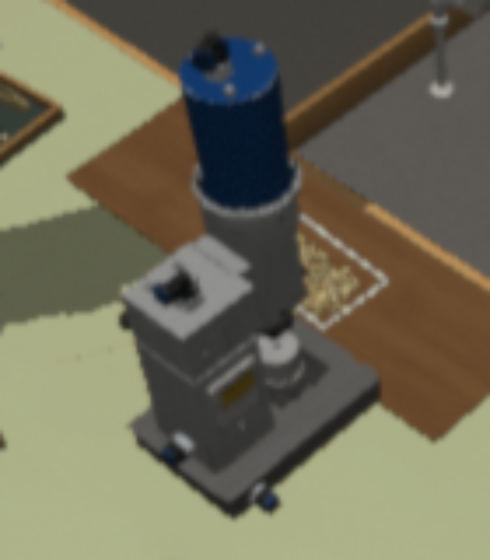

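Request:
arm_command:
  deltas: [0, -0.05, 0, 0, 0, 0, 0, -0.1, 0, 0, 0, 0, 0, -0.15, 0, 0, 0, 0, 0, -0.2, 0, 0, 0, 0, -0.03, -0.2, 0.047, 0, 5, 0, -0.06, -0.2, 0.095, 0, 10, 0, -0.09, -0.2, 0.142, 0, 15, 0, -0.12, -0.2, 0.19, 0, 20, 0]
  hand: 1

```text
time: 2.9
ee_pos: [0.3121, -0.4393, 0.4228]
eef_rot: [0.475, -0.524, 0.524, -0.475]
ft_force: [-0.6, -0.5, 0.4]
width: 0.0865
```

```bash
cat >> h.py <<'E'
def delta(x,y,z,yaw,q=None):
    """shift (tool axes) and turn (deg rotvec, tool axes) to TCP target with tool y down, tool z heading yaw"""
    q=q or r.read_state(); M=R.from_quat(q['eef_rot']).as_matrix()
    tz=np.array([np.cos(yaw),np.sin(yaw),0]); ty=np.array([0,0,-1.]); G=np.c_[np.cross(ty,tz),ty,tz]
    d=M.T@(np.array([x,y,z])-q['ee_pos']); w=R.from_matrix(M.T@G).as_rotvec(degrees=True)
    print('delta',np.round(d,4),np.round(w,2),'heading',np.degrees(np.arctan2(M[1,2],M[0,2])).round(2),'ty',np.round(M[:,1],4)); return d,w
E
python3 -c "
from h import *
delta(.463,-.2795,.13,-.267); print(r.read_state()['joint_positions'].round(2))"
```

```text
delta [-0.1739  0.2927  0.1345] [-0.02  9.72  0.03] heading -5.57 ty [ 2.e-04 -6.e-04 -1.e+00]
[ 1.01  0.12 -0.16  1.3   0.02  1.72 -0.82]
```

Request:
arm_command:
  deltas: [-0.045, 0, 0.034, 0, 3, 0, -0.09, 0, 0.068, 0, 6, 0, -0.132, 0.02, 0.102, 0, 9, 0, -0.174, 0.06, 0.1345, 0, 9.7, 0, -0.174, 0.12, 0.1345, 0, 9.7, 0, -0.174, 0.18, 0.1345, 0, 9.7, 0, -0.174, 0.24, 0.1345, 0, 9.7, 0, -0.174, 0.293, 0.1345, 0, 9.7, 0]

```text
time: 3.9
ee_pos: [0.461, -0.2801, 0.1276]
eef_rot: [-0.43, 0.561, -0.561, 0.43]
ft_force: [0.4, 0.1, -0.6]
width: 0.0874
```

Run:
```python
from h import *
delta(.463,-.2795,.033,-.267)
t=r.camera('top'); s=r.camera('side')
a=t['image'][160:260,220:350]; cv2.imwrite('pics/a1.png',cv2.resize(a[:,:,::-1],None,fx=6,fy=6))
a=s['image'][140:260,170:300]; cv2.imwrite('pics/a2.png',cv2.resize(a[:,:,::-1],None,fx=5,fy=5))
```

```text
delta [-0.0011  0.0946  0.0018] [0.01 0.2  0.  ] heading -15.1 ty [-3.e-04 -0.e+00 -1.e+00]
```

View pics/a2.png

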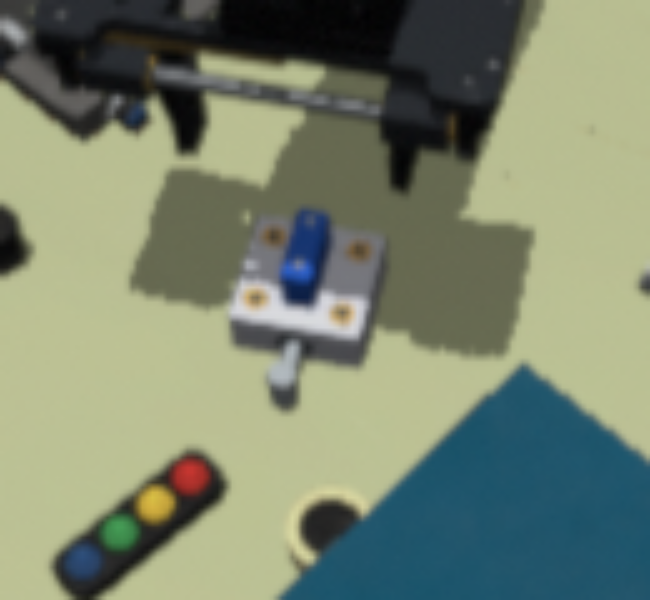

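View pics/a1.png

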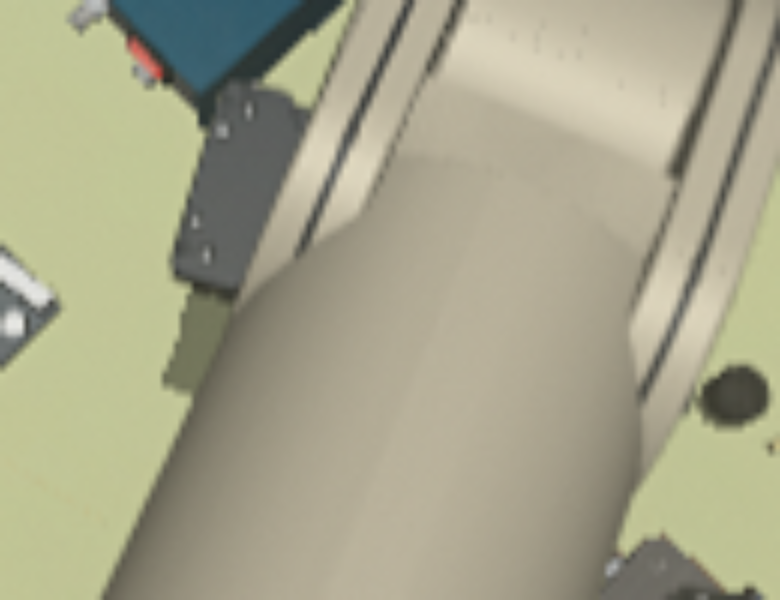

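Run:
```python
from h import *
s=r.camera('side'); q=r.read_state(); M=R.from_quat(q['eef_rot']).as_matrix()
P=[q['ee_pos']+M[:,0]*k for k in(-.0435,.0435,-.0585,.0585,0)]
u=proj(s,P); print(u.round(1), ((u-[170,140])*5).round())
c,sn=np.cos(-.267),np.sin(-.267)
for X in[(.02,0,.058),(-.02,0,.058),(0,.008,.058),(0,-.008,.058)]:
    print(X,((proj(s,[.463+c*X[0]-sn*X[1],-.2795+sn*X[0]+c*X[1],X[2]])-[170,140])*5).round())
```

```text
[[247.8 172.1]
 [209.3 165.5]
 [254.5 173.2]
 [202.8 164.4]
 [228.5 168.8]] [[389. 160.]
 [197. 127.]
 [423. 166.]
 [164. 122.]
 [292. 144.]]
(0.02, 0, 0.058) [[291. 272.]]
(-0.02, 0, 0.058) [[312. 202.]]
(0, 0.008, 0.058) [[318. 240.]]
(0, -0.008, 0.058) [[285. 234.]]
```

Request:
arm_command:
  deltas: [-0.001, 0.03, 0.002, 0, 0, 0, -0.001, 0.06, 0.002, 0, 0, 0, -0.001, 0.08, 0.002, 0, 0, 0, -0.001, 0.092, 0.002, 0, 0, 0, -0.001, 0.092, 0.002, 0, 0, 0]

```text
time: 4.68
ee_pos: [0.4643, -0.2803, 0.0387]
eef_rot: [0.43, -0.561, 0.562, -0.43]
ft_force: [1.0, 0.0, 0.6]
width: 0.0868
```

Request:
arm_command:
  deltas: [0, 0, 0, 0, 0, 0, 0, 0, 0, 0, 0, 0, 0, 0, 0, 0, 0, 0, 0, 0, 0, 0, 0, 0]
  hand: 0
  grip_force: 30

```text
time: 5.18
ee_pos: [0.4637, -0.2799, 0.0378]
eef_rot: [0.43, -0.561, 0.561, -0.43]
ft_force: [0.6, 0.3, -0.1]
width: 0.055
```

Run:
```python
from h import *
s=r.camera('side')
a=s['image'][140:260,170:300]; cv2.imwrite('pics/b2.png',cv2.resize(a[:,:,::-1],None,fx=5,fy=5))
q=r.read_state();print(q['width'],q['ft_force'],q['time'])
```

```text
0.05087935803748237 [0.83293506 0.39710798 0.60425732] 5.225
```

View pics/b2.png

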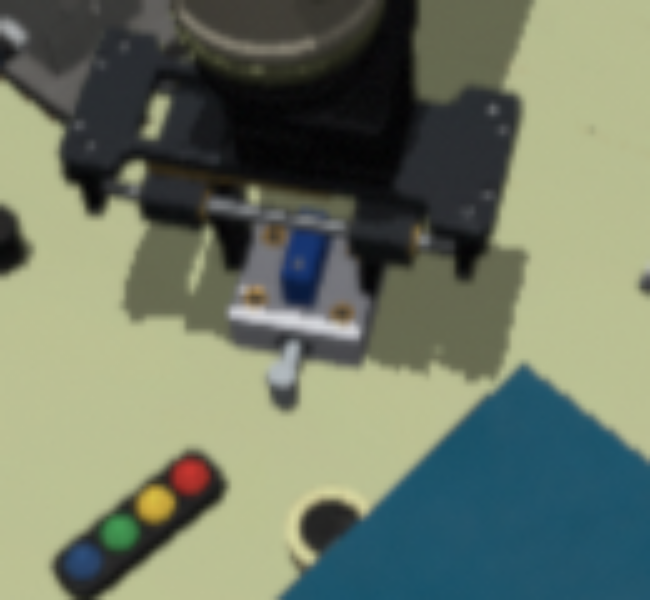

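Still closing; z reads 0.038, straddling the bar. I let the fingers finish.

Request:
arm_command:
  deltas: [0, 0.002, 0, 0, 0, 0, 0, 0.002, 0, 0, 0, 0, 0, 0.002, 0, 0, 0, 0, 0, 0.002, 0, 0, 0, 0, 0, 0.002, 0, 0, 0, 0]
  hand: 0
  grip_force: 40

```text
time: 5.85
ee_pos: [0.4637, -0.2797, 0.0355]
eef_rot: [0.43, -0.561, 0.561, -0.43]
ft_force: [-0.3, 1.1, -1.3]
width: 0.0156
```

Run:
```python
from h import *
s=r.camera('side')
a=s['image'][140:260,170:300]; cv2.imwrite('pics/b3.png',cv2.resize(a[:,:,::-1],None,fx=5,fy=5))
q=r.read_state();print(q['width'],q['ft_force'],q['time'],q['ee_pos'])
```

```text
0.015690322388878297 [ 1.3720625   0.84899967 -1.6304386 ] 5.9 [ 0.46366303 -0.27971965  0.03552989]
```

View pics/b3.png

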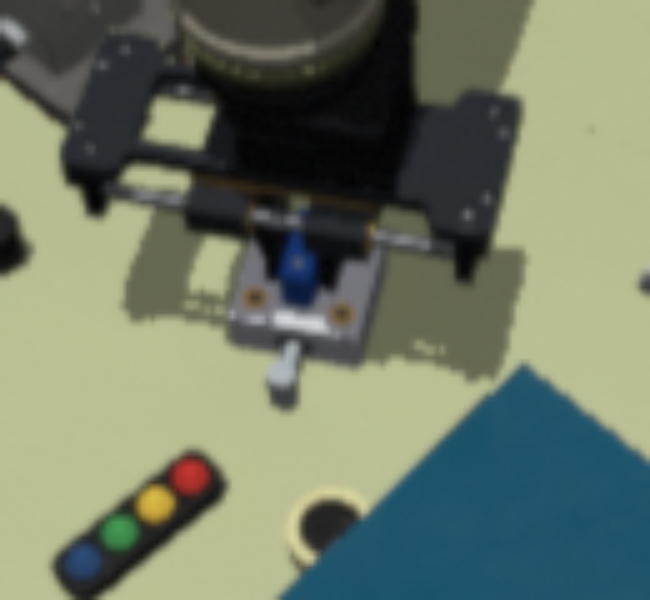

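Request:
arm_command:
  deltas: [0, -0.02, 0, 0, 0, 0, 0, -0.06, 0, 0, 0, 0, 0, -0.1, 0, 0, 0, 0, 0, -0.1, 0, 0, 0, 0]

```text
time: 6.4
ee_pos: [0.465, -0.2806, 0.1382]
eef_rot: [0.429, -0.56, 0.563, -0.43]
ft_force: [0.5, 0.1, -3.8]
width: 0.0159
```

Run:
```python
from h import *
q=r.read_state();print(q['width'],q['ft_force'],q['time'],q['ee_pos'],q['joint_positions'].round(2))
delta(.443,-.0632,.135,.782)
```

```text
0.015907393281182434 [ 0.51405746  0.13204012 -3.84717792] 6.4 [ 0.46504765 -0.2806323   0.13822454] [ 0.76  0.24 -0.34  1.78  0.09  1.14 -1.44]
delta [-0.2042  0.0025 -0.078 ] [ -0.19 -59.91   0.23] heading -15.11 ty [ 0.0041 -0.0028 -1.    ]
```

Request:
arm_command:
  deltas: [-0.026, 0, -0.01, 0, -7.5, 0, -0.051, 0, -0.02, 0, -15, 0, -0.077, 0, -0.03, 0, -22.5, 0, -0.102, 0, -0.039, 0, -30, 0, -0.128, 0, -0.049, 0, -37.5, 0, -0.153, 0, -0.059, 0, -45, 0, -0.179, 0, -0.068, 0, -52.5, 0, -0.204, 0.002, -0.078, 0, -60, 0]

```text
time: 7.4
ee_pos: [0.4403, -0.0616, 0.1321]
eef_rot: [0.654, -0.271, 0.269, -0.653]
ft_force: [0.4, 0.6, -4.3]
width: 0.0159
```

Request:
arm_command:
  deltas: [0, 0, 0, 0, 0, 0, 0, 0, 0, 0, 0, 0]

```text
time: 7.65
ee_pos: [0.4409, -0.0631, 0.1326]
eef_rot: [0.653, -0.272, 0.271, -0.653]
ft_force: [0.4, 0.1, -4.4]
width: 0.0158
```

Run:
```python
from h import *
delta(.443,-.0632,.135,.782)
t=r.camera('top'); s=r.camera('side')
a=t['image'][130:260,130:300]; cv2.imwrite('pics/c1.png',cv2.resize(a[:,:,::-1],None,fx=4.5,fy=4.5,interpolation=cv2.INTER_CUBIC))
a=s['image'][120:270,250:430]; cv2.imwrite('pics/c2.png',cv2.resize(a[:,:,::-1],None,fx=4,fy=4,interpolation=cv2.INTER_CUBIC))
```

```text
delta [ 0.0016 -0.0024  0.0015] [ 0.06 -0.01 -0.06] heading 44.8 ty [-0.0014  0.     -1.    ]
```

View pics/c1.png

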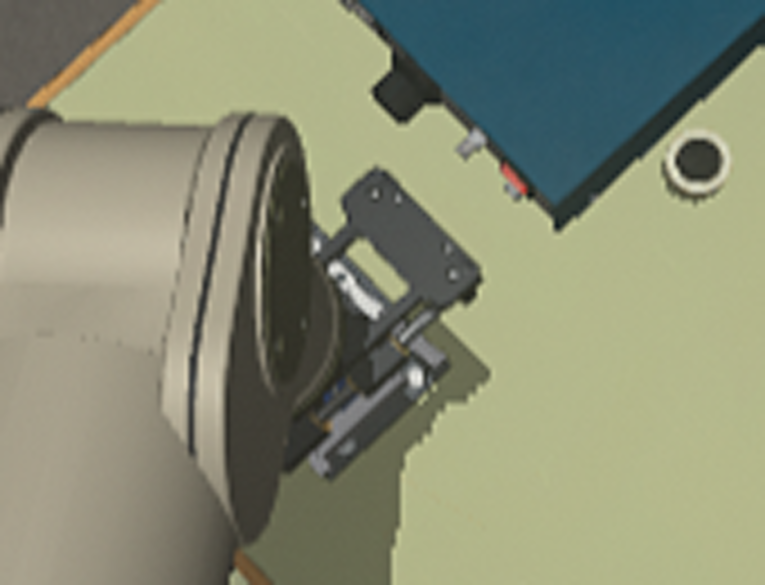

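View pics/c2.png

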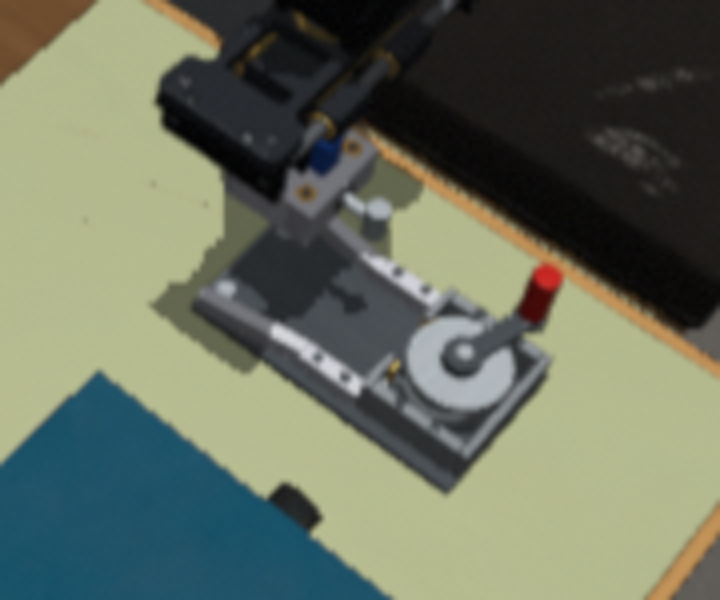

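```bash
cat >> h.py <<'E'
def tf(v,X):
    X=np.atleast_2d(np.array(X,float)); c,s=np.cos(v[2]),np.sin(v[2]); z=v[3] if len(v)>3 else 0
    return np.c_[v[0]+c*X[:,0]-s*X[:,1],v[1]+s*X[:,0]+c*X[:,1],X[:,2]+z]
def rect(x0,x1,y0,y1,z): return [(x0,y0,z),(x1,y0,z),(x1,y1,z),(x0,y1,z),(x0,y0,z)]
def circ(x,y,z,rad): return [(x+rad*np.cos(a),y+rad*np.sin(a),z) for a in np.linspace(0,6.2832,30)]
DOCK=[rect(-.149,.041,-.052,.052,.008),rect(-.149,.041,-.052,.052,0.),circ(0,0,.05,.031),circ(0,0,.056,.006),
 [(-.149,.0415,.024),(-.078,.0335,.024),(-.036,.0335,.024)],[(-.149,-.0415,.024),(-.078,-.0335,.024),(-.036,-.0335,.024)],rect(-.036,.041,-.052,.052,.038)]
CAR=[rect(-.03,.03,-.032,.032,.03),rect(-.03,.03,-.032,.032,0),rect(-.02,.02,-.008,.008,.058),circ(.053,0,.027,.007),circ(.053,0,.003,.007)]
def overlay(p,items,name,crop,f):
    r0,r1,c0,c1=crop; im=cv2.resize(p['image'][r0:r1,c0:c1,::-1],None,fx=f,fy=f,interpolation=cv2.INTER_CUBIC)
    for v,lines,col in items:
        for L in lines:
            u=(proj(p,tf(v,L))+.5-[c0,r0])*f; cv2.polylines(im,[np.round(u).astype(int).reshape(-1,1,2)],False,col,1,cv2.LINE_AA)
    cv2.imwrite('pics/'+name,im)
E
python3 - <<'E'
from h import *
s=r.camera('side'); q=r.read_state(); e=q['ee_pos']
overlay(s,[((.5317,.0249,.782),DOCK,(0,0,255)),((e[0],e[1],.782,e[2]-.0355),CAR,(0,255,255))],'d1.png',(120,270,250,430),4.4)
E
```

```text
(no output)
```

View pics/d1.png

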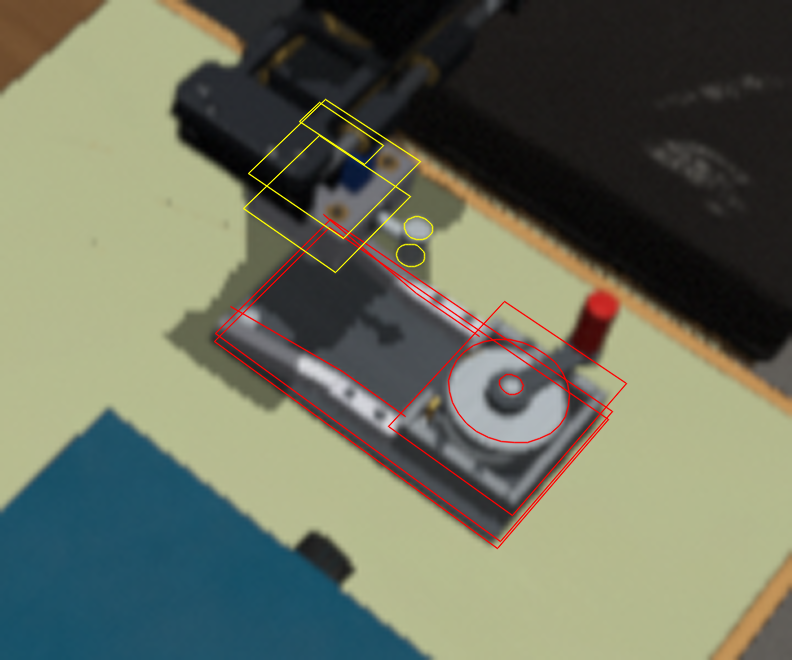

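Run:
```python
from h import *
t=r.camera('top'); s=r.camera('side')
t['image']=cv2.imread('pics/top0.png')[:,:,::-1]; s['image']=cv2.imread('pics/side0.png')[:,:,::-1]
v=(.5317,.0249,.782)
overlay(t,[(v,DOCK,(0,0,255))],'e1.png',(155,245,145,235),6.5)
overlay(s,[(v,DOCK,(0,0,255))],'e2.png',(160,250,295,395),6.5)
overlay(t,[],'e3.png',(155,245,145,235),6.5)
```

```text
(no output)
```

View pics/e1.png

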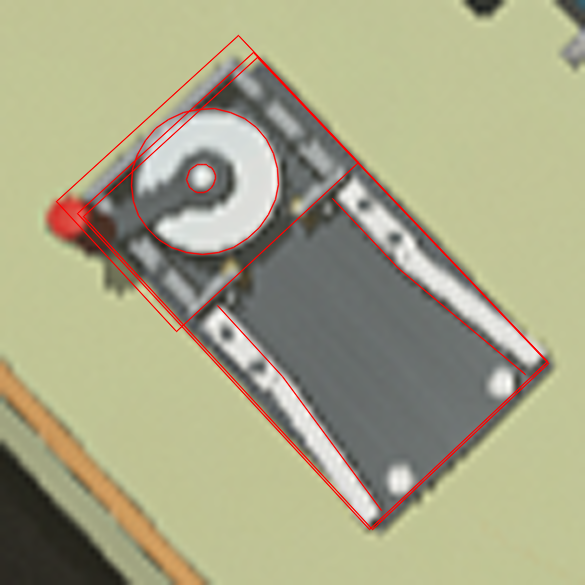

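View pics/e2.png

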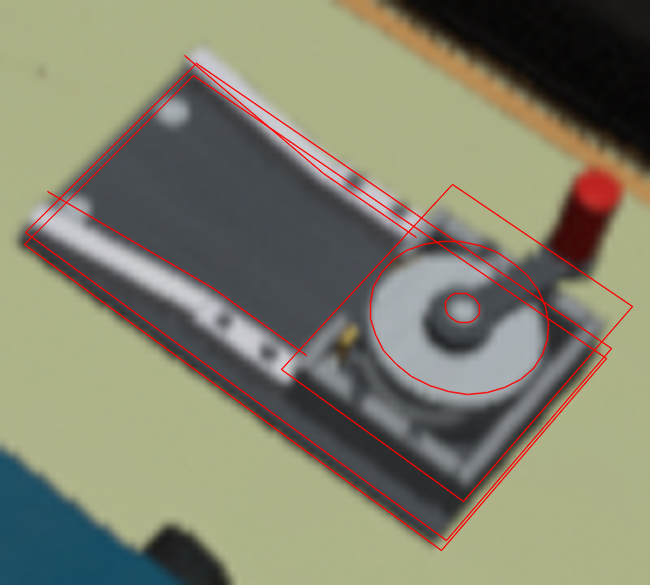

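View pics/e3.png

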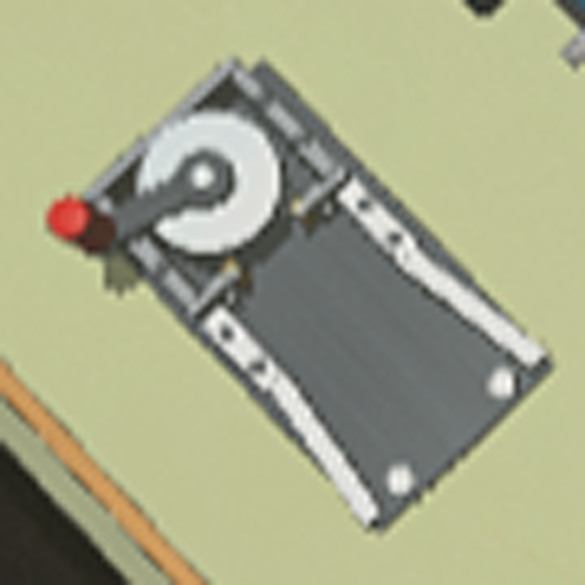

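```bash
python3 -c "
from h import *
delta(.4435,-.0667,.068,.784)"
```

```text
delta [ 0.004   0.0654 -0.0011] [ 0.01 -0.1  -0.01] heading 44.82 ty [-2.e-04  0.e+00 -1.e+00]
```

Request:
arm_command:
  deltas: [0.002, 0.02, -0.001, 0, 0, 0, 0.004, 0.045, -0.001, 0, 0, 0, 0.004, 0.06, -0.001, 0, 0, 0, 0.004, 0.064, -0.001, 0, 0, 0, 0.004, 0.064, -0.001, 0, 0, 0]

```text
time: 8.52
ee_pos: [0.4439, -0.0661, 0.0699]
eef_rot: [-0.653, 0.271, -0.271, 0.653]
ft_force: [0.5, -0.6, -4.5]
width: 0.0156
```

Run:
```python
from h import *
delta(.4435,-.0667,.068,.784)
s=r.camera('side'); t=r.camera('top'); q=r.read_state(); e=q['ee_pos']; print(e,q['ft_force'])
overlay(s,[],'f1.png',(150,250,280,400),6.5)
overlay(t,[],'f2.png',(150,250,140,260),6.5)
```

```text
delta [ 0.0002  0.0019 -0.0007] [-0.01 -0.02  0.02] heading 44.9 ty [ 3.e-04 -0.e+00 -1.e+00]
[ 0.44417843 -0.06613169  0.07029958] [-0.19767143  0.70820001 -4.22027942]
```

View pics/f1.png

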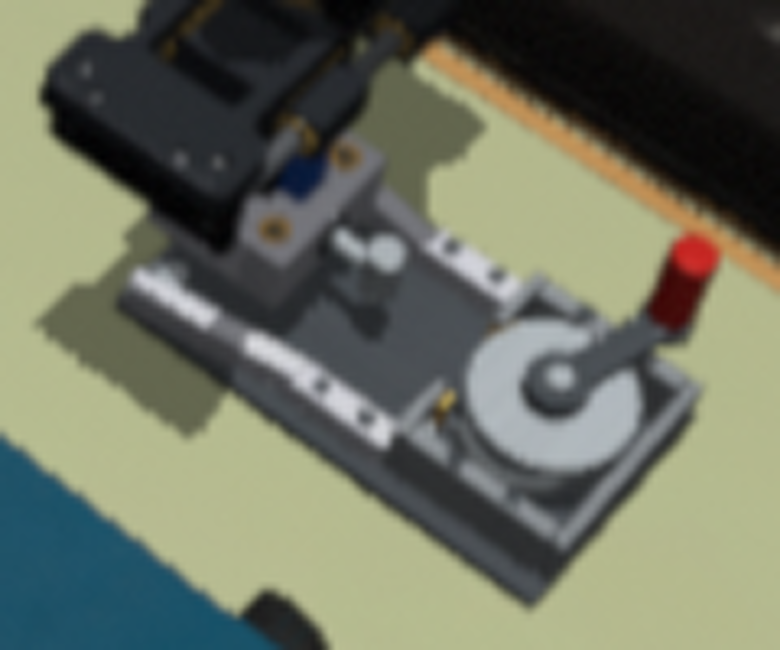

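View pics/f2.png

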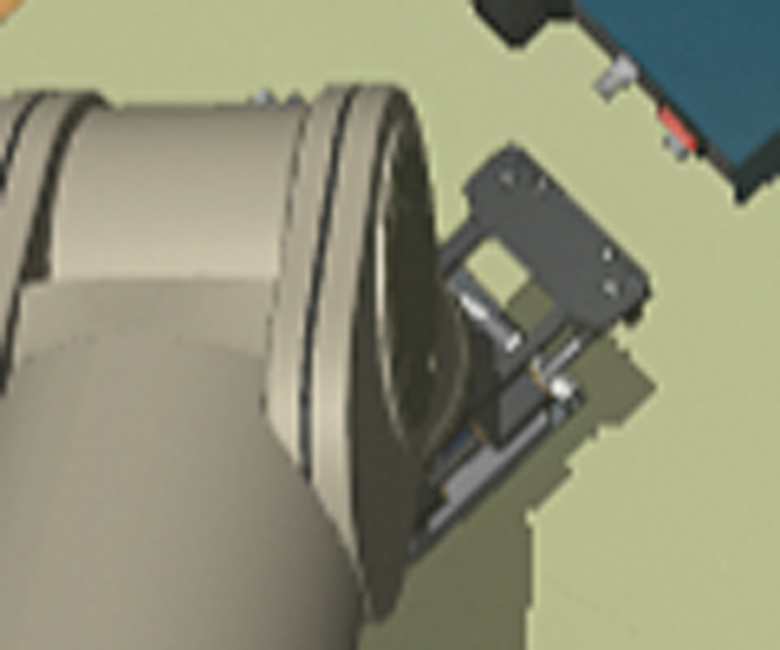

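Run:
```python
from h import *
s=r.camera('side'); q=r.read_state(); e=q['ee_pos']
S=lambda a,b:np.array([280+a/6.5-.5,150+b/6.5-.5])
D=[(s,S(554,396),(0,0,.05)),(s,S(560,378),(0,0,.056)),(s,S(398,428),(-.036,-.0335,.024)),(s,S(505,306),(-.036,.0335,.024)),(s,S(533,606),(.041,-.052,0)),(s,S(245,343),(-.100,-.0365,.024))]
d,er=fit(D,[.53,.02,.78]); print('dock',d.round(4),er.round(1).tolist())
h=e[2]-.0355
C=[(s,S(384,155),(.03,.032,.03+h)),(s,S(280,260),(.03,-.032,.03+h)),(s,S(386,247),(.053,0,.027+h)),(s,S(276,307),(.03,-.032,h))]
c,er=fit(C,[.44,-.066,.78]); print('car',c.round(4),er.round(1).tolist(),e)
c0,s0=np.cos(d[2]),np.sin(d[2]); v=c[:2]-d[:2]; print('car in dock',c0*v[0]+s0*v[1],-s0*v[0]+c0*v[1],c[2]-d[2])
overlay(s,[(d,DOCK,(0,0,255)),((*c[:3],h),CAR,(0,255,255))],'g1.png',(150,250,280,400),6.5)
```

```text
dock [0.534  0.0226 0.8144] [[-0.5, -1.4], [-0.9, 0.1], [0.2, 0.3], [-0.2, 0.3], [1.0, 2.3], [0.6, -1.0]]
car [ 0.443  -0.0669  0.7998] [[0.5, -0.7], [0.2, 0.5], [0.0, -0.1], [-0.8, 0.2]] [ 0.44415452 -0.06615633  0.07027447]
car in dock -0.1275023360514684 0.00480883682335511 -0.014631536129833478
```

View pics/g1.png

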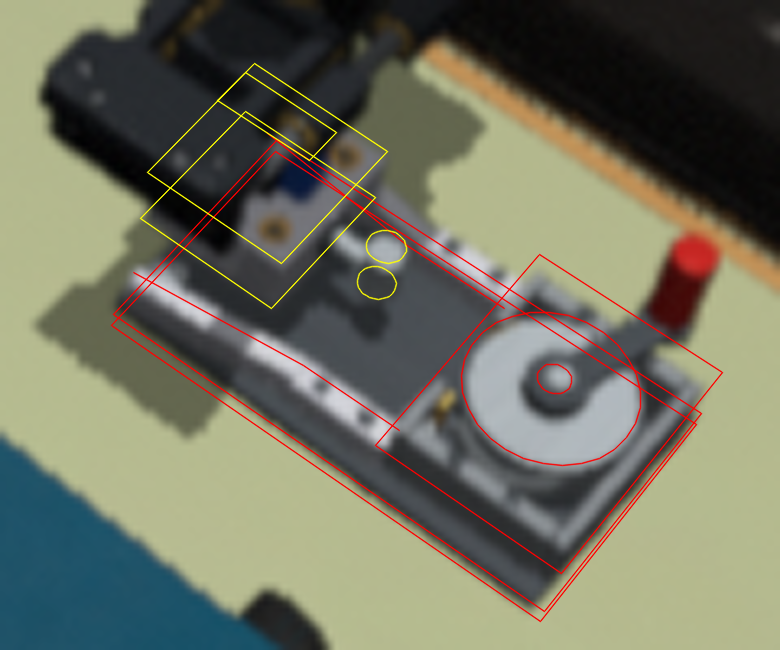

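Run:
```python
from h import *
s=r.camera('side'); t=r.camera('top'); 
S=lambda a,b:np.array([280+a/6.5-.5,150+b/6.5-.5])
T=lambda a,b:np.array([145+a/6.5-.5,155+b/6.5-.5])
c,sn=np.cos(.784),np.sin(.784)
def dk(p,uv,z):
    w=ray(p,[uv[1],uv[0]],z)[:2]; return np.round([c*w[0]+sn*w[1],-sn*w[0]+c*w[1]],4)
o=np.array([.532,.024]); print('nominal',c*o[0]+sn*o[1],-sn*o[0]+c*o[1])
print('side lower rail',[dk(s,S(*a),.024) for a in((310,368),(355,398),(400,428))],'upper',[dk(s,S(*a),.024) for a in((425,240),(465,272),(505,305))])
print('side drum',dk(s,S(554,396),.048),'boss',dk(s,S(560,378),.056),'plate corner',dk(s,S(533,606),0),'left corner',dk(s,S(120,312),0))
print('top right rail',[dk(t,T(*a),.024) for a in((340,195),(368,220),(395,245))],'left',[dk(t,T(*a),.024) for a in((222,308),(250,338),(278,368))])
print('top drum',dk(t,T(209.5,182),.048),'boss',dk(t,T(203,177),.056),'ends',dk(t,T(551,363),.008),dk(t,T(380,530),.008),)
e=r.read_state()['ee_pos'];print('tcp',c*e[0]+sn*e[1],-sn*e[0]+c*e[1])
h=e[2]-.0355
for a,z,x in(((384,155),.03,(.03,.032)),((386,247),.027,(.053,0)),((276,307),0,(.03,-.032)),((309.5,192),.03,('?',0))): print('car',dk(s,S(*a),z+h),x)
```

```text
nominal 0.39365322051435947 -0.3586602040632235
side lower rail [array([ 0.3199, -0.3964]), array([ 0.3395, -0.3956]), array([ 0.3589, -0.3949])] upper [array([ 0.3182, -0.3238]), array([ 0.3375, -0.3255]), array([ 0.3568, -0.3274])]
side drum [ 0.3967 -0.3621] boss [ 0.3955 -0.3596] plate corner [ 0.4315 -0.4085] left corner [ 0.2456 -0.411 ]
top right rail [array([ 0.3567, -0.3945]), array([ 0.3403, -0.3958]), array([ 0.3242, -0.3968])] left [array([ 0.3556, -0.325 ]), array([ 0.3377, -0.325 ]), array([ 0.3199, -0.325 ])]
top drum [ 0.3927 -0.3589] boss [ 0.3936 -0.3587] ends [ 0.2431 -0.4104] [ 0.2416 -0.3085]
tcp 0.26767409981873014 -0.3603718893418567
car [ 0.2962 -0.3299] (0.03, 0.032)
car [ 0.3196 -0.3595] (0.053, 0)
car [ 0.298  -0.3901] (0.03, -0.032)
car [ 0.286  -0.3607] ('?', 0)
```

Request:
arm_command:
  deltas: [0, 0.008, 0, 0, 0, 0, 0, 0.015, 0, 0, 0, 0, 0, 0.02, 0, 0, 0, 0, 0, 0.024, 0, 0, 0, 0, 0, 0.024, 0, 0, 0, 0]

```text
time: 9.4
ee_pos: [0.4434, -0.066, 0.0452]
eef_rot: [0.653, -0.271, 0.271, -0.653]
ft_force: [0.3, -0.3, -4.9]
width: 0.0155
```

Run:
```python
from h import *
s=r.camera('side');  q=r.read_state(); e=q['ee_pos']; print(e,q['ft_force'],q['torque'])
overlay(s,[],'h1.png',(150,250,280,400),6.5)
```

```text
[ 0.44359183 -0.06603545  0.04547306] [-0.57806203 -0.57397397 -3.68480502] [-0.04121439 -0.06333171  0.02258092]
```

View pics/h1.png

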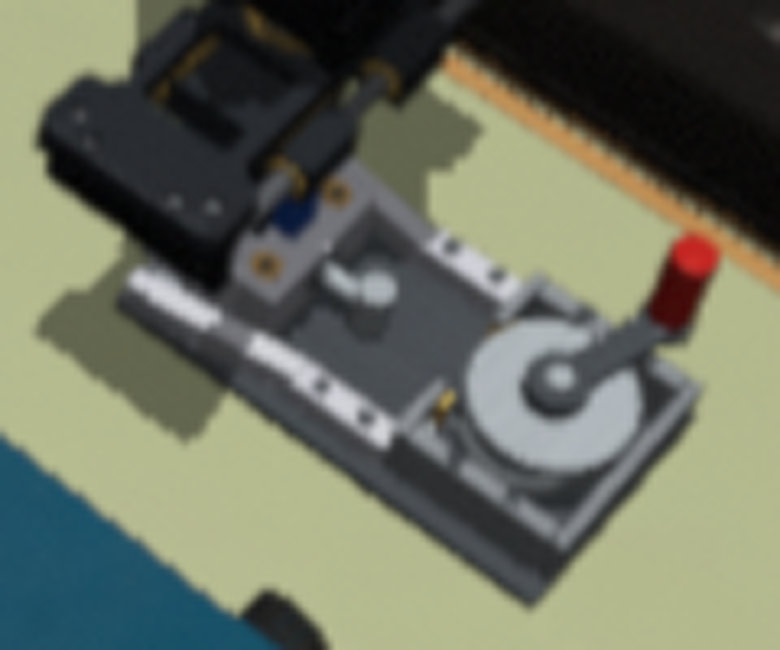

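The carrier now sits between the rails (its front top edge runs from about (370,205) to (275,300) in the crop) with gaps on both sides.

Request:
arm_command:
  deltas: [0, 0.001, 0, 0, 0, 0, 0, 0.002, 0, 0, 0, 0, 0, 0.002, 0, 0, 0, 0]

```text
time: 9.82
ee_pos: [0.4436, -0.0661, 0.0435]
eef_rot: [0.653, -0.271, 0.271, -0.653]
ft_force: [-0.1, -0.4, -3.9]
width: 0.0158
```

Request:
arm_command:
  deltas: [0, 0.001, 0, 0, 0, 0, 0, 0.001, 0, 0, 0, 0]

```text
time: 10.07
ee_pos: [0.4437, -0.0661, 0.0434]
eef_rot: [0.653, -0.271, 0.271, -0.653]
ft_force: [-6.2, 0.8, 11.4]
width: 0.0156
```

Request:
arm_command:
  deltas: [0, -0.0007, 0, 0, 0, 0, 0, -0.0007, 0.003, 0, 0, 0, 0, -0.0007, 0.007, 0, 0, 0, 0, -0.0007, 0.011, 0, 0, 0, 0, -0.0007, 0.015, 0, 0, 0]

```text
time: 10.7
ee_pos: [0.4546, -0.0557, 0.0435]
eef_rot: [0.653, -0.271, 0.271, -0.653]
ft_force: [-2.3, -4.0, 5.2]
width: 0.0154
```

Request:
arm_command:
  deltas: [0, -0.0003, 0.004, 0, 0, 0, 0, -0.0003, 0.008, 0, 0, 0, 0, -0.0003, 0.012, 0, 0, 0, 0, -0.0003, 0.016, 0, 0, 0, 0, -0.0003, 0.02, 0, 0, 0]

```text
time: 11.32
ee_pos: [0.4686, -0.0411, 0.0435]
eef_rot: [-0.653, 0.271, -0.271, 0.653]
ft_force: [-0.8, -2.0, 1.1]
width: 0.0157
```

Run:
```python
from h import *
s=r.camera('side');  q=r.read_state(); e=q['ee_pos']; print(e,q['ft_force'],q['torque'])
c,sn=np.cos(.784),np.sin(.784); print('tcp dock',c*e[0]+sn*e[1]-.394,-sn*e[0]+c*e[1]+.3605)
overlay(s,[],'i1.png',(150,250,280,400),6.5)
```

```text
[ 0.46894457 -0.04054872  0.04350056] [ 0.42408954  0.27619452 -3.71091115] [-0.0616908  -0.08816955  0.05576911]
tcp dock -0.09057497043042118 0.0006577235642137302
```

View pics/i1.png

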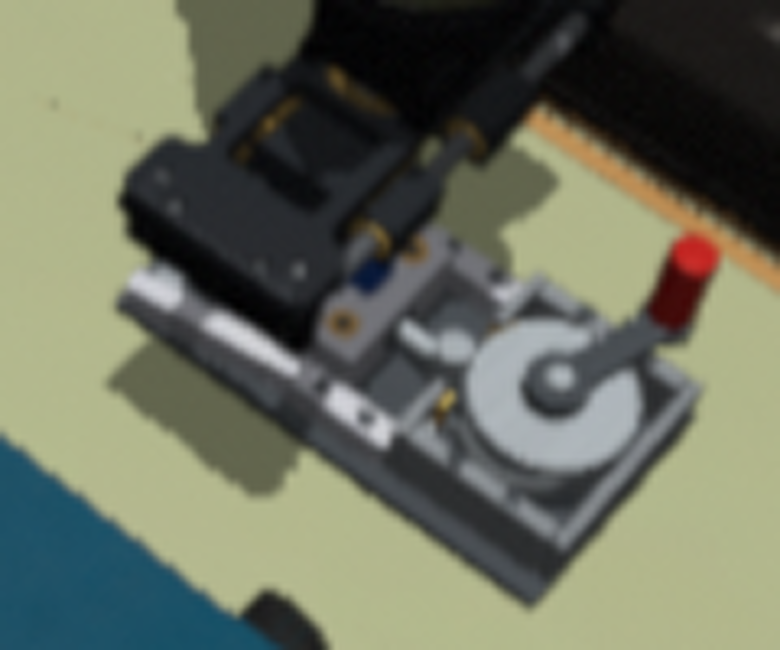

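Request:
arm_command:
  deltas: [0, 0.0003, 0.004, 0, 0, 0, 0, 0.0003, 0.008, 0, 0, 0, 0, 0.0003, 0.012, 0, 0, 0, 0, 0.0003, 0.016, 0, 0, 0, 0, 0.0003, 0.016, 0, 0, 0]

```text
time: 12.0
ee_pos: [0.4803, -0.0299, 0.0435]
eef_rot: [-0.653, 0.271, -0.271, 0.653]
ft_force: [-0.3, -2.1, 2.6]
width: 0.016
```

```bash
cat > st.py <<'E'
from h import *
q=r.read_state(); e=q['ee_pos']; f=q['ft_force']
c,sn=np.cos(.784),np.sin(.784); print('tcp dock %.4f %.4f'%(c*e[0]+sn*e[1]-.394,-sn*e[0]+c*e[1]+.3605),'F dock',np.round([c*f[0]+sn*f[1],-sn*f[0]+c*f[1],f[2]],1),'t',q['time'])
E
python3 st.py
```

```text
tcp dock -0.0751 0.0002 F dock [-1.7 -1.3  2.6] t 12.0
```

Request:
arm_command:
  deltas: [0, 0, 0.001, 0, 0, 0, 0, 0, 0.003, 0, 0, 0, 0, 0, 0.005, 0, 0, 0, 0, 0, 0.005, 0, 0, 0]

```text
time: 12.5
ee_pos: [0.4833, -0.0271, 0.0435]
eef_rot: [0.653, -0.271, 0.271, -0.653]
ft_force: [-2.5, -2.7, 5.0]
width: 0.0156
```

```bash
python3 st.py
```

```text
tcp dock -0.0709 0.0001 F dock [-3.6 -0.2  5. ] t 12.5
```

Request:
arm_command:
  deltas: [0, -0.0004, 0.001, 0, 0, 0, 0, -0.0004, 0.002, 0, 0, 0, 0, -0.0004, 0.002, 0, 0, 0]

```text
time: 12.88
ee_pos: [0.4846, -0.0249, 0.0435]
eef_rot: [-0.653, 0.271, -0.271, 0.653]
ft_force: [-0.4, -1.1, -0.7]
width: 0.0157
```

```bash
python3 st.py
```

```text
tcp dock -0.0684 0.0006 F dock [-1.1 -0.5 -0.7] t 12.875
```

Request:
arm_command:
  deltas: [0, 0, 0.001, 0, 0, 0, 0, 0, 0.002, 0, 0, 0, 0, 0, 0.002, 0, 0, 0]

```text
time: 13.25
ee_pos: [0.4853, -0.0244, 0.0435]
eef_rot: [0.654, -0.272, 0.271, -0.652]
ft_force: [-6.4, -3.8, 4.6]
width: 0.016
```

```bash
python3 st.py
```

```text
tcp dock -0.0676 0.0006 F dock [-7.2  1.8  4.6] t 13.25
```

Request:
arm_command:
  deltas: [0, 0, 0.001, 0, 0, 0, 0, 0, 0.001, 0, 0, 0]

```text
time: 13.5
ee_pos: [0.4858, -0.0239, 0.0436]
eef_rot: [0.654, -0.272, 0.271, -0.652]
ft_force: [-7.5, -4.4, 6.4]
width: 0.0157
```

```bash
python3 st.py
python3 - <<'E'
from h import *
s=r.camera('side')
overlay(s,[],'j1.png',(150,250,280,400),6.5)
E
```

```text
tcp dock -0.0669 0.0005 F dock [-8.4  2.2  6.4] t 13.5
```

View pics/j1.png

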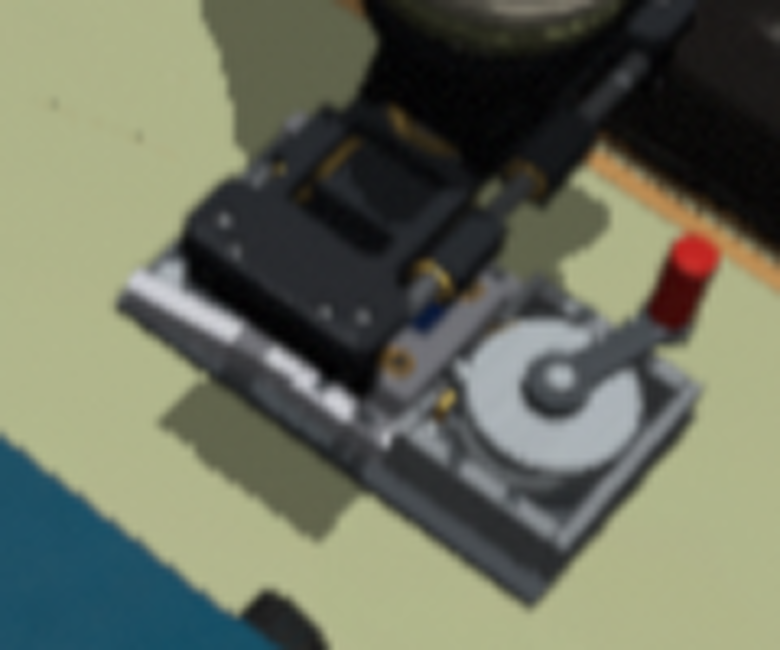

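Request:
arm_command:
  deltas: [0, -0.0003, 0.001, 0, 0, 0, 0, -0.0003, 0.002, 0, 0, 0, 0, -0.0003, 0.002, 0, 0, 0]

```text
time: 13.92
ee_pos: [0.487, -0.0227, 0.0436]
eef_rot: [0.654, -0.272, 0.271, -0.652]
ft_force: [-7.5, -5.2, 4.6]
width: 0.0154
```

```bash
python3 st.py
```

```text
tcp dock -0.0652 0.0006 F dock [-9.   1.6  4.6] t 13.925
```

Request:
arm_command:
  deltas: [0, 0, 0.001, 0, 0, 0, 0, 0, 0.001, 0, 0, 0]

```text
time: 14.18
ee_pos: [0.4871, -0.0225, 0.0436]
eef_rot: [0.654, -0.272, 0.271, -0.652]
ft_force: [-10.3, -7.4, 7.7]
width: 0.0158
```

```bash
python3 st.py
```

```text
tcp dock -0.0650 0.0006 F dock [-12.5   2.    7.7] t 14.175
```

Request:
arm_command:
  deltas: [0, -0.0005, -0.0005, 0, 0, 0, 0, -0.0005, -0.0005, 0, 0, 0, 0, -0.0005, -0.0005, 0, 0, 0, 0, -0.0005, -0.0005, 0, 0, 0, 0, -0.0005, -0.0005, 0, 0, 0]
  hand: 0.45

```text
time: 14.8
ee_pos: [0.4886, -0.0212, 0.0444]
eef_rot: [-0.653, 0.271, -0.271, 0.653]
ft_force: [0.3, 0.1, 0.2]
width: 0.0392
```

Request:
arm_command:
  deltas: [0, -0.02, 0, 0, 0, 0, 0, -0.05, 0, 0, 0, 0, 0, -0.09, 0, 0, 0, 0, 0, -0.12, 0, 0, 0, 0, 0, -0.14, 0, 0, 0, 0, 0, -0.14, 0, 0, 0, 0]

```text
time: 15.55
ee_pos: [0.4894, -0.0212, 0.1857]
eef_rot: [-0.653, 0.27, -0.272, 0.653]
ft_force: [-0.2, 0.1, 0.5]
width: 0.0391
```

```bash
python3 st.py
python3 - <<'E'
from h import *
s=r.camera('side'); t=r.camera('top')
overlay(s,[],'k1.png',(150,250,280,400),6.5)
overlay(t,[],'k2.png',(150,250,130,250),6.5)
print(r.read_state()['joint_positions'].round(2),r.read_state()['width'])
E
```

```text
tcp dock -0.0624 -0.0001 F dock [-0.   0.2  0.5] t 15.55
[ 0.55  0.1  -0.63  1.84  0.06  1.22 -0.89] 0.038941110816530226
```

View pics/k1.png

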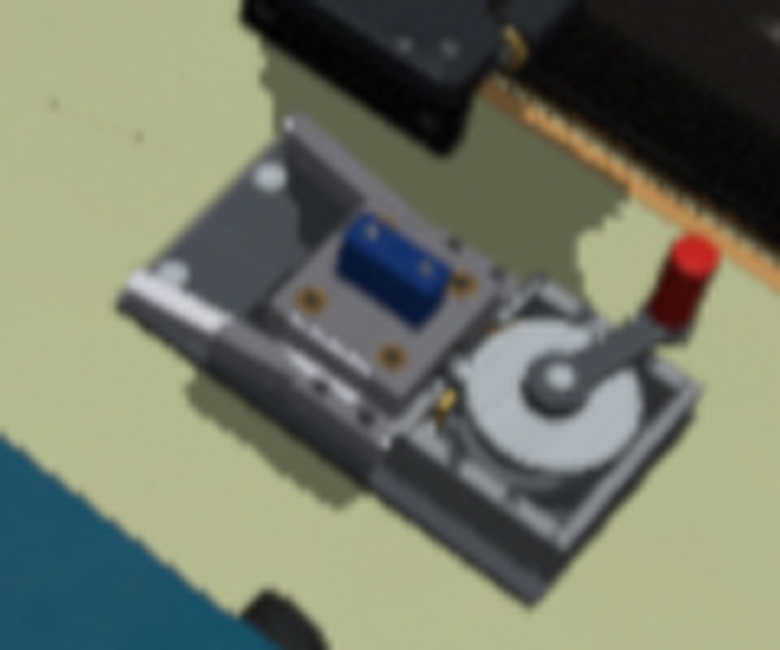

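View pics/k2.png

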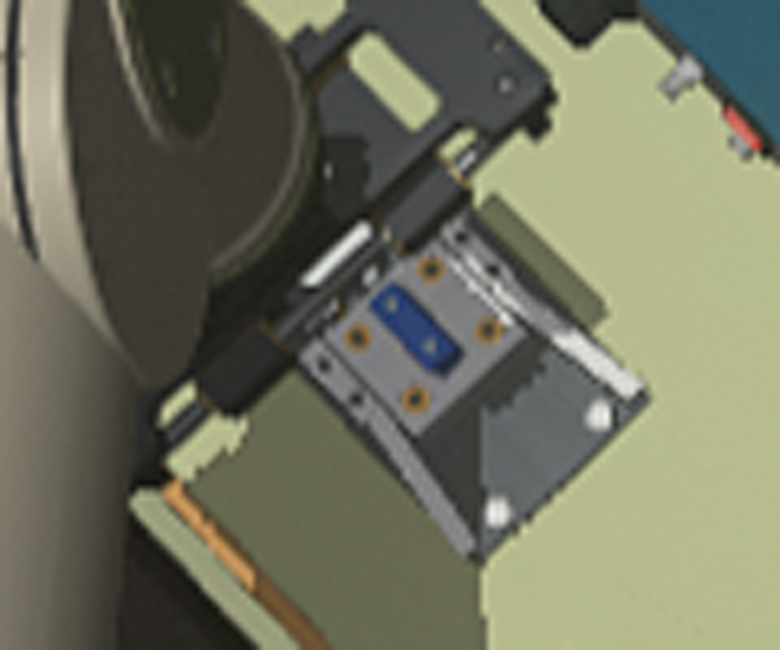

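Run:
```python
from h import *
s=r.camera('side'); t=r.camera('top')
c,sn=np.cos(.784),np.sin(.784); O=np.array([.394,-.360])
for n,p,u in(('side',s,(280+694/6.5-.5,150+254/6.5-.5)),('top',t,(145+70/6.5-.5,155+217/6.5-.5))):
    w=ray(p,[u[1],u[0]],.095)[:2]; d=np.array([c*w[0]+sn*w[1],-sn*w[0]+c*w[1]])
    for o,l in((O,'O'),(dict(side=np.array([.396,-.3608]),top=np.array([.393,-.3588]))[n],'own')):
        v=d-o; print(n,l,w.round(4),v.round(4),np.linalg.norm(v).round(4),np.degrees(np.arctan2(v[1],v[0])).round(1))
# both-camera triangulation incl height
f=lambda X:np.r_[proj(t,X)[0]-(145+70/6.5-.5,155+217/6.5-.5),proj(s,X)[0]-(280+694/6.5-.5,150+254/6.5-.5)]
print(least_squares(f,[.5,.06,.09]).x.round(4))
for a in(76,78): 
    th=np.radians(a); v=O+.05*np.array([np.cos(th),np.sin(th)]); print(a,c*v[0]-sn*v[1],sn*v[0]+c*v[1])
```

```text
side O [0.5103 0.0671] [0.0147 0.0472] 0.0494 72.7
side own [0.5103 0.0671] [0.0127 0.048 ] 0.0496 75.2
top O [0.5076 0.0663] [0.0123 0.0485] 0.05 75.8
top own [0.5076 0.0663] [0.0133 0.0473] 0.0491 74.3
[0.5082 0.0679 0.0917]
76 0.5074996504092237 0.066190493087805
78 0.5060183107783045 0.0652677267022071
```

```bash
python3 -c "
from h import *
delta(.508,.0665,.13,np.radians(120))"
```

```text
delta [-0.0479  0.0533  0.0762] [  0.  -75.1  -0.1] heading 44.9 ty [-1.7e-03  2.0e-04 -1.0e+00]
```

Request:
arm_command:
  deltas: [-0.006, 0, 0.01, 0, -9.5, 0, -0.012, 0, 0.02, 0, -19, 0, -0.018, 0, 0.03, 0, -28.5, 0, -0.024, 0, 0.04, 0, -38, 0, -0.03, 0, 0.05, 0, -47.5, 0, -0.036, 0.01, 0.06, 0, -57, 0, -0.042, 0.03, 0.068, 0, -66.5, 0, -0.048, 0.053, 0.076, 0, -75, 0]

```text
time: 16.75
ee_pos: [0.5083, 0.0667, 0.1302]
eef_rot: [-0.683, -0.184, 0.184, 0.683]
ft_force: [0.7, -1.3, -0.5]
width: 0.0387
```

Request:
arm_command:
  deltas: [0, 0, 0, 0, 0, 0, 0, 0, 0, 0, 0, 0]

```text
time: 17.0
ee_pos: [0.5086, 0.0661, 0.1318]
eef_rot: [-0.683, -0.181, 0.181, 0.684]
ft_force: [-0.1, 0.2, 0.7]
width: 0.0394
```

Run:
```python
from h import *
delta(.508,.0665,.063,np.radians(120)); q=r.read_state(); print(q['joint_positions'].round(2),q['width'],q['time'])
s=r.camera('side'); t=r.camera('top')
overlay(s,[],'l1.png',(130,240,320,440),6)
overlay(t,[],'l2.png',(150,250,110,240),6)
```

```text
delta [-0.0003  0.0688  0.0007] [-0.  -0.3 -0. ] heading 119.7 ty [-1.e-04  0.e+00 -1.e+00]
[ 0.49  0.25 -0.79  1.83  0.19  1.14  0.15] 0.03939048430403216 17.0
```

View pics/l1.png

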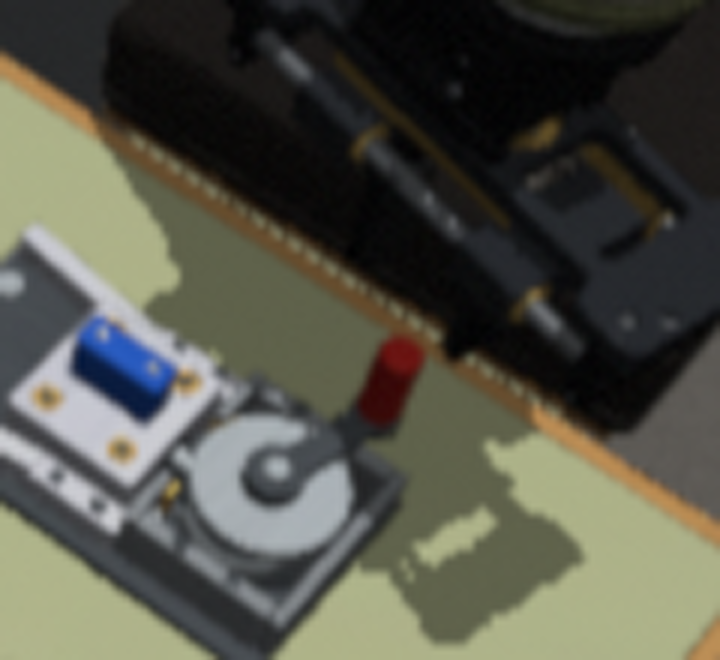

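View pics/l2.png

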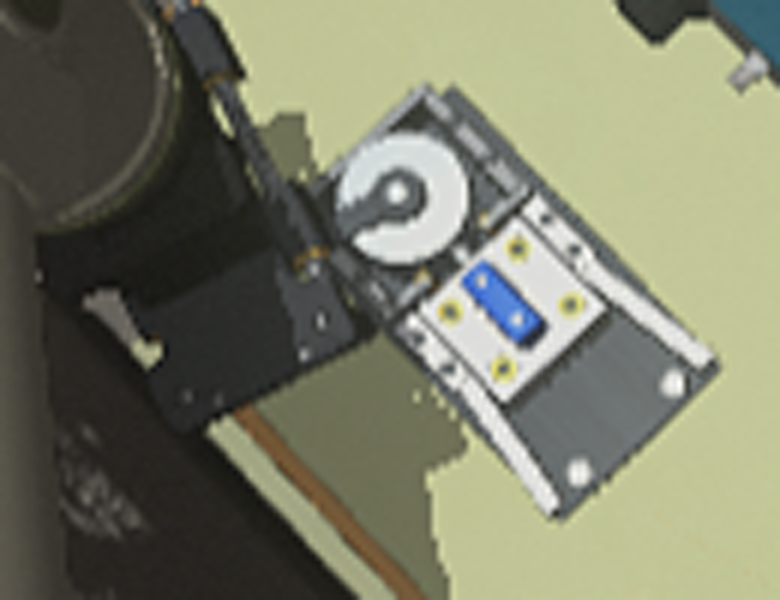

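Run:
```python
from h import *
s=r.camera('side'); t=r.camera('top')
for a,b in(((123,200),(424,193)),((186,265),(340,130)),((42,267),(481,128))):
    f=lambda X:np.r_[proj(t,X)[0]-a,proj(s,X)[0]-b]
    q=least_squares(f,[.5,.06,.09]); print(q.x.round(3),q.fun.round(1))
```

```text
[0.484 0.179 0.025] [-0.7 -0.1 -0.6  0.1]
[ 0.312 -0.009  0.065] [-3.1 -0.3 -2.9  0.3]
[0.296 0.379 0.03 ] [ 0.9  0.2  0.9 -0.3]
```

Request:
arm_command:
  deltas: [0, 0.02, 0.0005, 0, 0, 0, 0, 0.045, 0.0005, 0, 0, 0, 0, 0.06, 0.0005, 0, 0, 0, 0, 0.067, 0.0005, 0, 0, 0, 0, 0.067, 0.0005, 0, 0, 0]

```text
time: 17.82
ee_pos: [0.5084, 0.0668, 0.0645]
eef_rot: [-0.683, -0.182, 0.182, 0.683]
ft_force: [0.5, -0.1, -0.5]
width: 0.0388
```

Run:
```python
from h import *
delta(.508,.0665,.063,np.radians(120)); q=r.read_state(); print(q['ft_force'])
s=r.camera('side'); t=r.camera('top')
overlay(s,[],'m1.png',(130,240,320,440),6)
```

```text
delta [-0.0005  0.0015 -0.0001] [-0.   -0.11 -0.  ] heading 119.89 ty [-1.e-04 -0.e+00 -1.e+00]
[ 0.47578469 -0.06236714 -0.49606178]
```

View pics/m1.png

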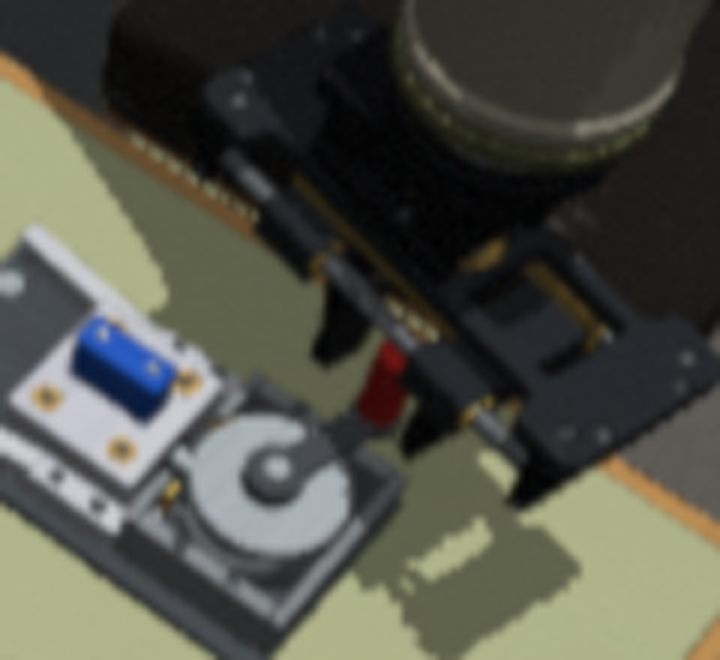

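Request:
arm_command:
  deltas: [0, 0, 0, 0, 0, 0, 0, 0, 0, 0, 0, 0, 0, 0, 0, 0, 0, 0, 0, 0, 0, 0, 0, 0, 0, 0, 0, 0, 0, 0]
  hand: 0
  grip_force: 25

```text
time: 18.55
ee_pos: [0.5086, 0.0669, 0.0646]
eef_rot: [0.683, 0.183, -0.182, -0.683]
ft_force: [1.9, 0.2, 1.2]
width: 0.0179
```

Run:
```python
from h import *
delta(.508,.0665,.063,np.radians(120)); q=r.read_state(); print(q['ft_force'],q['width'],q['ee_pos'])
s=r.camera('side'); t=r.camera('top')
overlay(s,[],'n1.png',(130,240,320,440),6)
```

```text
delta [-0.0007  0.0016 -0.0001] [ 0.01 -0.1   0.03] heading 119.9 ty [ 6.e-04  1.e-04 -1.e+00]
[1.90782484 0.19746844 1.22974972] 0.01787457865267149 [0.50856555 0.0669214  0.06463962]
```

View pics/n1.png

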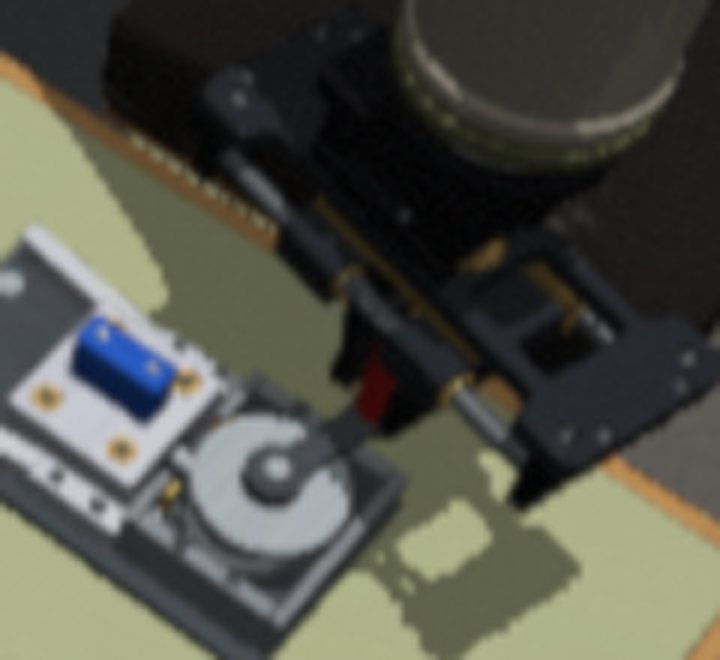

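Request:
arm_command:
  deltas: [0.0035, 0, -0.0001, 0, 4, 0, 0.007, 0, -0.0005, 0, 8, 0, 0.0104, 0, -0.0011, 0, 12, 0, 0.0138, 0, -0.0019, 0, 16, 0, 0.0171, 0, -0.003, 0, 20, 0]

```text
time: 19.27
ee_pos: [0.5243, 0.0728, 0.0646]
eef_rot: [0.705, 0.06, -0.061, -0.704]
ft_force: [-2.9, -0.5, 5.9]
width: 0.0173
```

```bash
cat > kn.py <<'E'
from h import *
q=r.read_state(); e=q['ee_pos']; f=q['ft_force']; M=R.from_quat(q['eef_rot']).as_matrix(); O=np.array([.5331,.0233])
v=e[:2]-O; a=np.arctan2(v[1],v[0]); h=np.arctan2(M[1,2],M[0,2])
rad=np.array([np.cos(a),np.sin(a)]); tan=np.array([rad[1],-rad[0]])
print('R %.4f ang %.1f head %.1f joint %.3f'%(np.linalg.norm(v),np.degrees(a),np.degrees(h),np.radians(78+44.9)-a),'Ftan %.1f Frad %.1f Fz %.1f'%(f[:2]@tan,f[:2]@rad,f[2]),'Tz %.2f'%q['torque'][2],'w %.4f t %.2f z %.4f'%(q['width'],q['time'],e[2]))
E
python3 kn.py
```

```text
R 0.0503 ang 100.1 head 99.8 joint 0.397 Ftan -3.0 Frad -0.0 Fz 5.9 Tz -0.04 w 0.0173 t 19.27 z 0.0646
```

Request:
arm_command:
  deltas: [0.0035, -0.0003, -0.0001, 0, 4, 0, 0.007, -0.0003, -0.0005, 0, 8, 0, 0.0104, -0.0003, -0.0011, 0, 12, 0, 0.0138, -0.0003, -0.0019, 0, 16, 0, 0.0171, -0.0003, -0.003, 0, 20, 0]

```text
time: 19.9
ee_pos: [0.5409, 0.0731, 0.0646]
eef_rot: [0.704, -0.064, 0.062, -0.704]
ft_force: [-5.7, 0.7, 6.5]
width: 0.0172
```

```bash
python3 kn.py
```

```text
R 0.0504 ang 81.1 head 79.8 joint 0.730 Ftan -5.7 Frad -0.2 Fz 6.5 Tz 0.01 w 0.0172 t 19.90 z 0.0646
```

Request:
arm_command:
  deltas: [0.0026, -0.0003, -0.0001, 0, 3, 0, 0.0052, -0.0003, -0.0003, 0, 6, 0, 0.0078, -0.0003, -0.0006, 0, 9, 0, 0.0104, -0.0003, -0.0011, 0, 12, 0, 0.0104, -0.0003, -0.0011, 0, 12, 0]

```text
time: 20.52
ee_pos: [0.5512, 0.0703, 0.0647]
eef_rot: [0.694, -0.136, 0.135, -0.694]
ft_force: [-3.4, 3.1, 2.4]
width: 0.0171
```

```bash
python3 kn.py
```

```text
R 0.0504 ang 69.0 head 67.9 joint 0.941 Ftan -4.3 Frad 1.7 Fz 2.4 Tz -0.01 w 0.0171 t 20.52 z 0.0647
```

Request:
arm_command:
  deltas: [0.0026, 0, -0.0001, 0, 3, 0, 0.0052, 0, -0.0003, 0, 6, 0, 0.0078, 0, -0.0006, 0, 9, 0, 0.0078, 0, -0.0006, 0, 9, 0]

```text
time: 21.02
ee_pos: [0.5585, 0.0667, 0.0647]
eef_rot: [0.681, -0.189, 0.189, -0.681]
ft_force: [-2.5, 3.2, -0.4]
width: 0.0171
```

```bash
python3 kn.py
```

```text
R 0.0503 ang 59.7 head 59.0 joint 1.103 Ftan -3.7 Frad 1.5 Fz -0.4 Tz 0.02 w 0.0171 t 21.02 z 0.0647
```

Request:
arm_command:
  deltas: [0.0026, 0, -0.0002, 0, 3, 0, 0.0052, 0, -0.0004, 0, 6, 0, 0.0078, 0, -0.0007, 0, 9, 0, 0.0078, 0, -0.0007, 0, 9, 0]

```text
time: 21.52
ee_pos: [0.565, 0.0621, 0.0647]
eef_rot: [-0.665, 0.242, -0.241, 0.665]
ft_force: [-1.4, 3.3, -1.8]
width: 0.0173
```

```bash
python3 kn.py
```

```text
R 0.0502 ang 50.6 head 50.0 joint 1.262 Ftan -3.2 Frad 1.7 Fz -1.8 Tz 0.04 w 0.0173 t 21.52 z 0.0647
```

Request:
arm_command:
  deltas: [0.0026, 0, -0.0001, 0, 3, 0, 0.0052, 0, -0.0003, 0, 6, 0, 0.0078, 0, -0.0006, 0, 9, 0, 0.0078, 0, -0.0006, 0, 9, 0]

```text
time: 22.02
ee_pos: [0.5707, 0.0565, 0.0648]
eef_rot: [0.644, -0.293, 0.293, -0.644]
ft_force: [-1.1, 4.1, -2.8]
width: 0.0173
```

```bash
python3 kn.py;  python3 - <<'E'
from h import *
s=r.camera('side'); t=r.camera('top')
overlay(s,[],'o1.png',(130,250,280,420),5.5)
overlay(t,[],'o2.png',(150,250,120,250),6)
E
```

```text
R 0.0501 ang 41.4 head 41.0 joint 1.423 Ftan -3.8 Frad 1.8 Fz -2.8 Tz 0.01 w 0.0173 t 22.02 z 0.0648
```

View pics/o1.png

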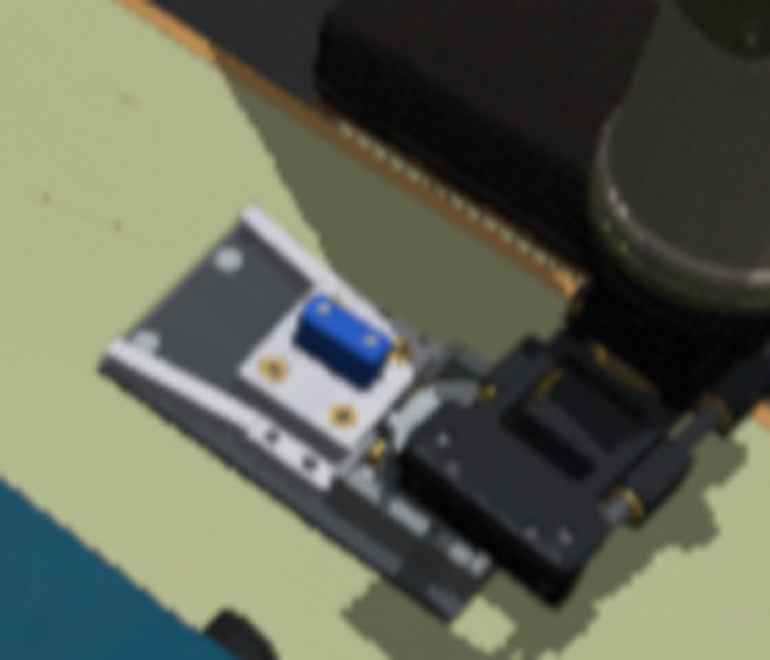

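View pics/o2.png

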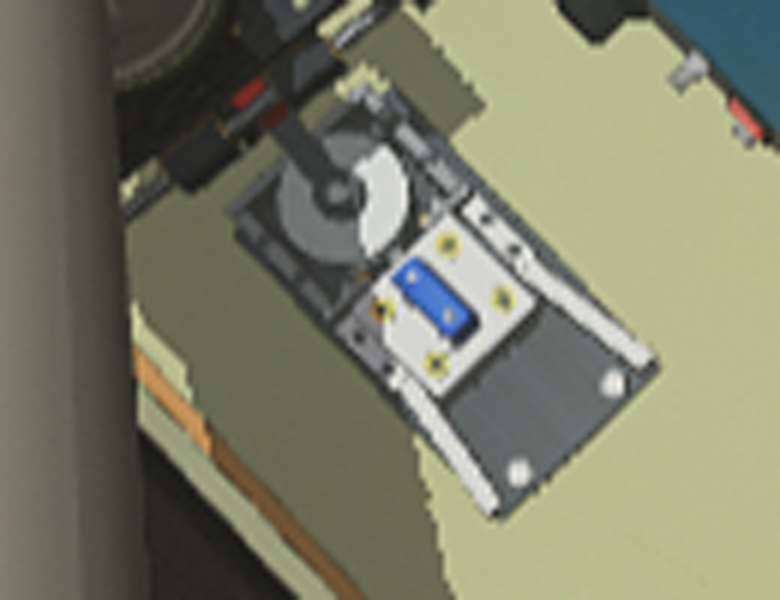

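Request:
arm_command:
  deltas: [0.0017, 0, 0, 0, 2, 0, 0.0035, 0, -0.0001, 0, 4, 0, 0.0052, 0, -0.0003, 0, 6, 0, 0.0052, 0, -0.0003, 0, 6, 0]

```text
time: 22.62
ee_pos: [0.574, 0.0521, 0.0648]
eef_rot: [0.627, -0.327, 0.327, -0.627]
ft_force: [-1.0, 3.3, -5.0]
width: 0.0172
```

```bash
python3 kn.py
```

```text
R 0.0500 ang 35.1 head 34.9 joint 1.532 Ftan -3.3 Frad 1.1 Fz -5.0 Tz -0.04 w 0.0172 t 22.62 z 0.0648
```

Request:
arm_command:
  deltas: [0.0017, 0, 0, 0, 2, 0, 0.0035, 0, -0.0001, 0, 4, 0, 0.0052, 0, -0.0003, 0, 6, 0, 0.0052, 0, -0.0003, 0, 6, 0]

```text
time: 23.12
ee_pos: [0.5766, 0.0479, 0.0648]
eef_rot: [0.609, -0.36, 0.359, -0.609]
ft_force: [-1.9, 5.0, -4.0]
width: 0.0174
```

```bash
python3 kn.py
```

```text
R 0.0499 ang 29.5 head 28.9 joint 1.630 Ftan -5.2 Frad 0.8 Fz -4.0 Tz 0.00 w 0.0174 t 23.12 z 0.0648
```

Request:
arm_command:
  deltas: [0.0008, 0, 0, 0, 1, 0, 0.0017, 0, 0, 0, 2, 0, 0.0026, 0, -0.0001, 0, 3, 0, 0.0026, 0, -0.0001, 0, 3, 0]

```text
time: 23.62
ee_pos: [0.5776, 0.0459, 0.0648]
eef_rot: [0.599, -0.376, 0.375, -0.599]
ft_force: [-2.7, 5.4, -3.5]
width: 0.0176
```

```bash
python3 kn.py
```

```text
R 0.0499 ang 27.0 head 25.9 joint 1.674 Ftan -6.1 Frad 0.1 Fz -3.5 Tz -0.03 w 0.0176 t 23.62 z 0.0648
```

Request:
arm_command:
  deltas: [0.0007, 0, 0, 0, 0.8, 0, 0.0014, 0, 0, 0, 1.6, 0, 0.0014, 0, 0, 0, 1.6, 0]

```text
time: 24.0
ee_pos: [0.5781, 0.0448, 0.0648]
eef_rot: [0.594, -0.384, 0.383, -0.594]
ft_force: [-2.8, 6.7, -4.5]
width: 0.017
```

```bash
python3 kn.py
```

```text
R 0.0499 ang 25.6 head 24.3 joint 1.699 Ftan -7.2 Frad 0.3 Fz -4.5 Tz 0.02 w 0.0170 t 24.00 z 0.0648
```

Request:
arm_command:
  deltas: [0.0007, 0, 0, 0, 0.8, 0, 0.0014, 0, 0, 0, 1.6, 0, 0.0014, 0, 0, 0, 1.6, 0]

```text
time: 24.38
ee_pos: [0.5786, 0.0437, 0.0648]
eef_rot: [0.589, -0.392, 0.391, -0.589]
ft_force: [-3.9, 6.0, -3.9]
width: 0.0173
```

```bash
python3 kn.py
```

```text
R 0.0498 ang 24.2 head 22.7 joint 1.723 Ftan -7.0 Frad -1.1 Fz -3.9 Tz -0.02 w 0.0173 t 24.38 z 0.0648
```

```bash
sed -i "s/^q=r.read_state(); e=/q=r.read_state(); fs=[q['ft_force']]\nfor i in range(6): r.camera('side'); fs.append(r.read_state()['ft_force'])\nq=r.read_state(); q['ft_force']=np.mean(fs,0); e=/" kn.py; python3 kn.py
```

```text
R 0.0499 ang 24.1 head 22.7 joint 1.724 Ftan -7.1 Frad -0.3 Fz -4.1 Tz -0.04 w 0.0174 t 24.68 z 0.0648
```

Request:
arm_command:
  deltas: [0.0007, 0, 0, 0, 0.8, 0, 0.0014, 0, 0, 0, 1.6, 0, 0.0014, 0, 0, 0, 1.6, 0]

```text
time: 25.05
ee_pos: [0.579, 0.0426, 0.0648]
eef_rot: [-0.583, 0.4, -0.399, 0.583]
ft_force: [-2.9, 6.7, -3.9]
width: 0.0174
```

```bash
python3 kn.py
```

```text
R 0.0498 ang 22.7 head 21.1 joint 1.748 Ftan -8.0 Frad -0.4 Fz -3.8 Tz 0.01 w 0.0176 t 25.35 z 0.0648
```

Request:
arm_command:
  deltas: [0.0007, 0, 0, 0, 0.8, 0, 0.0014, 0, 0, 0, 1.6, 0, 0.0016, 0, 0, 0, 1.8, 0, 0.0016, 0, 0, 0, 1.8, 0]

```text
time: 25.85
ee_pos: [0.5796, 0.0411, 0.0648]
eef_rot: [-0.577, 0.409, -0.408, 0.577]
ft_force: [-3.1, 6.2, -4.1]
width: 0.0174
```

```bash
python3 kn.py
```

```text
R 0.0498 ang 21.0 head 19.3 joint 1.779 Ftan -7.9 Frad -0.6 Fz -3.8 Tz -0.05 w 0.0171 t 26.15 z 0.0648
```

Request:
arm_command:
  deltas: [0.0007, 0, 0, 0, 0.8, 0, 0.0014, 0, 0, 0, 1.6, 0, 0.0014, 0, 0, 0, 1.6, 0, 0.0014, 0, 0, 0, 1.6, 0]

```text
time: 26.65
ee_pos: [0.5801, 0.0399, 0.0648]
eef_rot: [-0.571, 0.417, -0.416, 0.571]
ft_force: [-3.9, 7.4, -3.9]
width: 0.0172
```

```bash
python3 kn.py
```

```text
R 0.0498 ang 19.4 head 17.8 joint 1.806 Ftan -8.0 Frad -1.4 Fz -3.7 Tz 0.03 w 0.0172 t 26.95 z 0.0648
```

Request:
arm_command:
  deltas: [0.0007, 0, 0, 0, 0.8, 0, 0.0014, 0, 0, 0, 1.6, 0, 0.0016, 0, 0, 0, 1.8, 0]

```text
time: 27.32
ee_pos: [0.5804, 0.0386, 0.0648]
eef_rot: [-0.564, 0.427, -0.425, 0.565]
ft_force: [-5.0, 7.9, -3.3]
width: 0.0171
```

```bash
python3 kn.py
```

```text
R 0.0498 ang 17.9 head 16.0 joint 1.832 Ftan -9.0 Frad -1.6 Fz -3.6 Tz -0.01 w 0.0175 t 27.62 z 0.0648
```

Request:
arm_command:
  deltas: [-0.0007, 0, 0.0001, 0, 0, 0, -0.0014, 0, 0.0002, 0, 0, 0, -0.0014, 0, 0.0002, 0, 0, 0]

```text
time: 28.0
ee_pos: [0.5804, 0.0387, 0.0648]
eef_rot: [0.565, -0.426, 0.426, -0.564]
ft_force: [-4.0, 4.0, -3.7]
width: 0.0174
```

```bash
python3 kn.py
```

```text
R 0.0498 ang 18.0 head 15.9 joint 1.830 Ftan -5.0 Frad -2.1 Fz -3.5 Tz -0.01 w 0.0174 t 28.30 z 0.0648
```

Request:
arm_command:
  deltas: [-0.0008, 0, -0.0003, 0, 0, 0, -0.0016, 0, -0.0006, 0, 0, 0, -0.0016, 0, -0.0006, 0, 0, 0]

```text
time: 28.68
ee_pos: [0.5801, 0.0394, 0.0649]
eef_rot: [0.564, -0.426, 0.426, -0.564]
ft_force: [0.9, 1.0, -7.9]
width: 0.0173
```

```bash
python3 kn.py
```

```text
R 0.0497 ang 19.1 head 15.9 joint 1.812 Ftan -0.4 Frad 0.9 Fz -8.1 Tz 0.04 w 0.0170 t 28.98 z 0.0649
```

Request:
arm_command:
  deltas: [0, 0, 0, 0, 0, 0, 0, 0, 0, 0, 0, 0, 0, 0, 0, 0, 0, 0, 0, 0, 0, 0, 0, 0]
  hand: 0.45

```text
time: 29.48
ee_pos: [0.5803, 0.0399, 0.0653]
eef_rot: [-0.564, 0.426, -0.426, 0.564]
ft_force: [-0.3, 0.1, -0.1]
width: 0.0384
```

Request:
arm_command:
  deltas: [0, -0.01, 0, 0, 0, 0, 0, -0.03, 0, 0, 0, 0, 0, -0.06, 0, 0, 0, 0, 0, -0.1, 0, 0, 0, 0, 0, -0.14, 0, 0, 0, 0, 0, -0.14, 0, 0, 0, 0]

```text
time: 30.22
ee_pos: [0.582, 0.0405, 0.2102]
eef_rot: [-0.563, 0.424, -0.428, 0.566]
ft_force: [-0.2, -0.6, -0.2]
width: 0.0388
```

Run:
```python
from h import *
q=r.read_state(); print(q['time'],q['ft_force'].round(1),q['joint_positions'].round(2))
s=r.camera('side'); t=r.camera('top')
overlay(s,[],'p1.png',(130,250,280,420),5.5)
overlay(t,[],'p2.png',(150,250,120,250),6)
```

```text
30.225 [-0.2 -0.6 -0.2] [ 0.2   0.27 -0.42  1.58  0.12  1.3  -1.53]
```

View pics/p1.png

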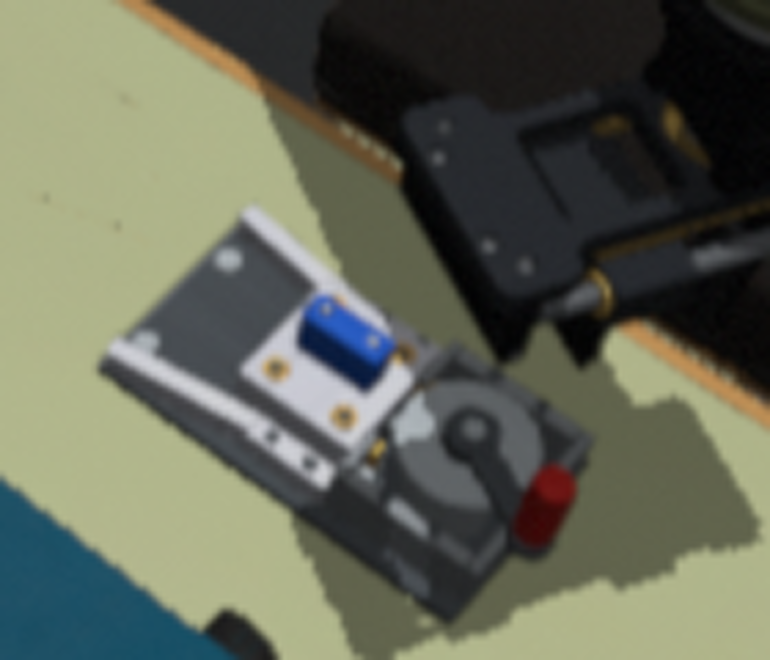

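View pics/p2.png

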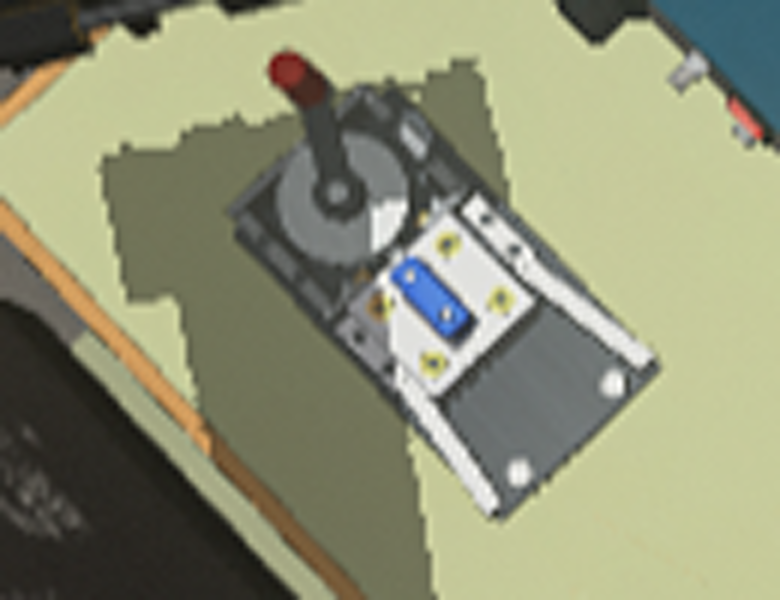

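```bash
python3 - <<'E'
from h import *
s=r.camera('side'); t=r.camera('top')
O=np.array([.5331,.0233])
for n,p,u in(('side',s,(280+556/5.5-.5,130+482/5.5-.5)),('top',t,(120+287/6-.5,150+70/6-.5))):
    w=ray(p,[u[1],u[0]],.095)[:2]; v=w-O; print(n,w.round(4),np.linalg.norm(v).round(4),np.degrees(np.arctan2(v[1],v[0])).round(1))
overlay(s,[],'q1.png',(130,250,280,420),5.5)
E
cd pics; python3 -c "
import cv2;print(abs(cv2.imread('p1.png').astype(int)-cv2.imread('q1.png')).max())"
```

```text
side [0.5813 0.0401] 0.051 19.2
top [0.579  0.0389] 0.0485 18.8
84
```

The knob reads 19.0° against 17.9° at peak load, so it may have crept back about 1° on unloading. I'll regrip once to check the tightness.

```bash
python3 -c "
from h import *
a=np.radians(19.0); delta(.5331+.05*np.cos(a),.0233+.05*np.sin(a),.065,np.radians(18))"
```

```text
delta [0.0005 0.1397 0.0008] [ 0.05 -2.1  -0.01] heading 15.9 ty [-9.e-04 -2.e-04 -1.e+00]
```

Request:
arm_command:
  deltas: [0, 0.04, 0.0005, 0, 0, 0, 0, 0.09, 0.0005, 0, -1, 0, 0, 0.125, 0.0005, 0, -2, 0, 0, 0.139, 0.0005, 0, -2, 0, 0, 0.139, 0.0005, 0, -2, 0]

```text
time: 31.05
ee_pos: [0.5801, 0.0401, 0.0656]
eef_rot: [0.572, -0.417, 0.416, -0.571]
ft_force: [-0.2, 0.7, 1.0]
width: 0.0387
```

Request:
arm_command:
  deltas: [0, 0, 0, 0, 0, 0, 0, 0, 0, 0, 0, 0, 0, 0, 0, 0, 0, 0, 0, 0, 0, 0, 0, 0, 0, 0, 0, 0, 0, 0]
  hand: 0
  grip_force: 25

```text
time: 31.68
ee_pos: [0.581, 0.0401, 0.0668]
eef_rot: [-0.571, 0.416, -0.417, 0.572]
ft_force: [-1.1, 0.2, 6.8]
width: 0.0174
```

```bash
python3 kn.py
```

```text
R 0.0508 ang 19.3 head 17.9 joint 1.808 Ftan -0.2 Frad -0.7 Fz 6.3 Tz -0.03 w 0.0173 t 31.98 z 0.0668
```

Zero tangential load at 19.3°. Now I push in small steps.

Request:
arm_command:
  deltas: [0.0008, 0, 0, 0, 0, 0, 0.0016, 0, 0, 0, 0, 0, 0.0016, 0, 0, 0, 0, 0]

```text
time: 32.35
ee_pos: [0.5812, 0.0399, 0.0668]
eef_rot: [-0.571, 0.416, -0.416, 0.572]
ft_force: [-2.7, 3.6, 6.7]
width: 0.0175
```

```bash
python3 kn.py
```

```text
R 0.0508 ang 19.1 head 18.0 joint 1.811 Ftan -4.1 Frad -1.1 Fz 7.1 Tz 0.01 w 0.0175 t 32.65 z 0.0668
```

Request:
arm_command:
  deltas: [0.0005, 0, 0, 0, 0, 0, 0.001, 0, 0, 0, 0, 0, 0.001, 0, 0, 0, 0, 0]

```text
time: 33.02
ee_pos: [0.5813, 0.0396, 0.0668]
eef_rot: [-0.571, 0.416, -0.415, 0.573]
ft_force: [-3.3, 5.2, 6.9]
width: 0.017
```

```bash
python3 kn.py
```

```text
R 0.0509 ang 18.7 head 18.0 joint 1.819 Ftan -5.9 Frad -1.1 Fz 7.2 Tz 0.02 w 0.0172 t 33.33 z 0.0668
```

Request:
arm_command:
  deltas: [0.0005, 0, 0, 0, 0, 0, 0.001, 0, 0, 0, 0, 0, 0.001, 0, 0, 0, 0, 0]

```text
time: 33.7
ee_pos: [0.5814, 0.0391, 0.0668]
eef_rot: [-0.571, 0.416, -0.415, 0.573]
ft_force: [-4.4, 5.3, 7.7]
width: 0.0173
```

```bash
python3 kn.py
```

```text
R 0.0509 ang 18.1 head 18.0 joint 1.830 Ftan -6.6 Frad -1.9 Fz 7.8 Tz -0.03 w 0.0173 t 34.00 z 0.0668
```

Request:
arm_command:
  deltas: [0.0005, 0, 0, 0, 0, 0, 0.001, 0, 0, 0, 0, 0, 0.001, 0, 0, 0, 0, 0]

```text
time: 34.38
ee_pos: [0.5817, 0.0382, 0.0668]
eef_rot: [-0.571, 0.416, -0.415, 0.573]
ft_force: [-4.2, 5.5, 8.6]
width: 0.0174
```

```bash
python3 kn.py
```

```text
R 0.0509 ang 17.0 head 18.0 joint 1.848 Ftan -6.9 Frad -2.4 Fz 7.8 Tz -0.03 w 0.0174 t 34.67 z 0.0668
```

Request:
arm_command:
  deltas: [0.0005, 0, 0, 0, 0, 0, 0.001, 0, 0, 0, 0, 0, 0.001, 0, 0, 0, 0, 0]

```text
time: 35.05
ee_pos: [0.5819, 0.0375, 0.0668]
eef_rot: [-0.571, 0.416, -0.415, 0.573]
ft_force: [-4.3, 6.6, 8.1]
width: 0.0172
```

```bash
python3 kn.py
```

```text
R 0.0508 ang 16.2 head 18.0 joint 1.862 Ftan -7.7 Frad -2.3 Fz 7.9 Tz 0.03 w 0.0171 t 35.35 z 0.0667
```

Request:
arm_command:
  deltas: [0.0005, 0, -0.0003, 0, 0, 0, 0.001, 0, -0.0005, 0, 0, 0, 0.001, 0, -0.0005, 0, 0, 0]

```text
time: 35.72
ee_pos: [0.5821, 0.0367, 0.0668]
eef_rot: [-0.571, 0.416, -0.415, 0.573]
ft_force: [-2.9, 7.4, 5.6]
width: 0.0173
```

```bash
python3 kn.py
```

```text
R 0.0508 ang 15.3 head 18.0 joint 1.878 Ftan -8.1 Frad -0.4 Fz 6.3 Tz 0.01 w 0.0170 t 36.02 z 0.0668
```

Request:
arm_command:
  deltas: [0.0005, 0, 0, 0, 0, 0, 0.001, 0, 0, 0, 0, 0, 0.001, 0, 0, 0, 0, 0]

```text
time: 36.4
ee_pos: [0.5823, 0.0359, 0.0668]
eef_rot: [-0.571, 0.416, -0.415, 0.573]
ft_force: [-3.8, 8.6, 6.6]
width: 0.0171
```

```bash
python3 kn.py
```

```text
R 0.0507 ang 14.2 head 18.0 joint 1.897 Ftan -8.2 Frad -1.4 Fz 7.2 Tz 0.04 w 0.0172 t 36.70 z 0.0668
```

Request:
arm_command:
  deltas: [0.0005, 0, 0, 0, 0, 0, 0.001, 0, -0.0003, 0, 0, 0, 0.001, 0, -0.0003, 0, 0, 0]

```text
time: 37.08
ee_pos: [0.5825, 0.0348, 0.0668]
eef_rot: [-0.571, 0.416, -0.415, 0.573]
ft_force: [-1.6, 8.0, 6.4]
width: 0.0174
```

```bash
python3 kn.py
```

```text
R 0.0507 ang 13.1 head 18.0 joint 1.916 Ftan -7.9 Frad -0.5 Fz 6.4 Tz 0.02 w 0.0175 t 37.38 z 0.0668
```

Request:
arm_command:
  deltas: [0.0006, 0, -0.0001, 0, 0, 0, 0.0012, 0, -0.0003, 0, 0, 0, 0.0012, 0, -0.0003, 0, 0, 0]

```text
time: 37.75
ee_pos: [0.5827, 0.0337, 0.0668]
eef_rot: [-0.571, 0.416, -0.415, 0.573]
ft_force: [-1.7, 7.9, 6.3]
width: 0.017
```

```bash
python3 kn.py
```

```text
R 0.0506 ang 11.9 head 18.0 joint 1.938 Ftan -8.3 Frad 0.1 Fz 5.9 Tz -0.01 w 0.0171 t 38.05 z 0.0668
```

Request:
arm_command:
  deltas: [0.0008, 0, -0.0002, 0, 0, 0, 0.0016, 0, -0.0004, 0, 0, 0, 0.0016, 0, -0.0004, 0, 0, 0]

```text
time: 38.42
ee_pos: [0.5829, 0.0322, 0.0668]
eef_rot: [-0.571, 0.416, -0.415, 0.573]
ft_force: [-1.4, 9.6, 5.7]
width: 0.0174
```

```bash
python3 kn.py
```

```text
R 0.0506 ang 10.1 head 18.0 joint 1.968 Ftan -9.0 Frad 0.1 Fz 5.2 Tz -0.01 w 0.0173 t 38.73 z 0.0668
```

Request:
arm_command:
  deltas: [-0.0008, 0, 0, 0, 0, 0, -0.0016, 0, 0, 0, 0, 0, -0.0016, 0, 0, 0, 0, 0]

```text
time: 39.1
ee_pos: [0.5828, 0.0323, 0.0668]
eef_rot: [-0.571, 0.416, -0.416, 0.573]
ft_force: [0.9, 5.8, 5.2]
width: 0.0172
```

```bash
python3 kn.py
```

```text
R 0.0505 ang 10.2 head 18.0 joint 1.968 Ftan -6.1 Frad 2.2 Fz 5.2 Tz -0.00 w 0.0175 t 39.40 z 0.0668
```

Request:
arm_command:
  deltas: [0, 0, 0, 0, 0, 0, 0, 0, 0, 0, 0, 0, 0, 0, 0, 0, 0, 0, 0, 0, 0, 0, 0, 0]
  hand: 0.5

```text
time: 39.9
ee_pos: [0.582, 0.0299, 0.0658]
eef_rot: [0.572, -0.416, 0.416, -0.571]
ft_force: [-0.6, 0.0, 0.1]
width: 0.042
```

Request:
arm_command:
  deltas: [0, -0.01, 0, 0, 0, 0, 0, -0.03, 0, 0, 0, 0, 0, -0.06, 0, 0, 0, 0, 0, -0.1, 0, 0, 0, 0, 0, -0.15, 0, 0, 0, 0, 0, -0.15, 0, 0, 0, 0]

```text
time: 40.65
ee_pos: [0.5843, 0.0309, 0.2221]
eef_rot: [-0.57, 0.414, -0.419, 0.574]
ft_force: [0.2, -0.0, -0.4]
width: 0.0437
```

Run:
```python
from h import *
q=r.read_state(); print(q['time'],q['ft_force'].round(1),q['ee_pos'])
s=r.camera('side'); t=r.camera('top')
overlay(s,[],'r1.png',(130,250,280,420),5.5)
overlay(t,[],'r2.png',(140,250,120,250),6)
save(t,'r3.png')
```

```text
40.65 [ 0.2 -0.  -0.4] [0.58434285 0.03086931 0.22209896]
```

View pics/r1.png

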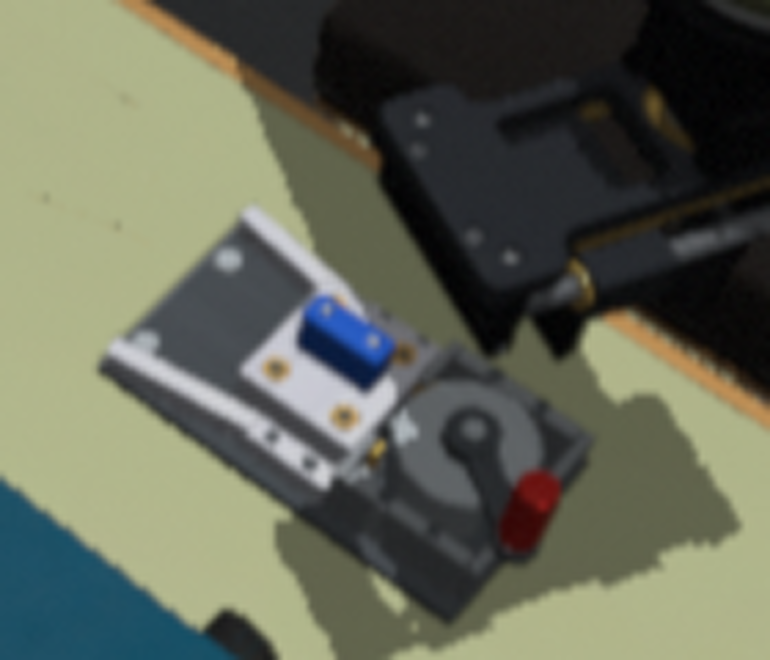

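View pics/r2.png

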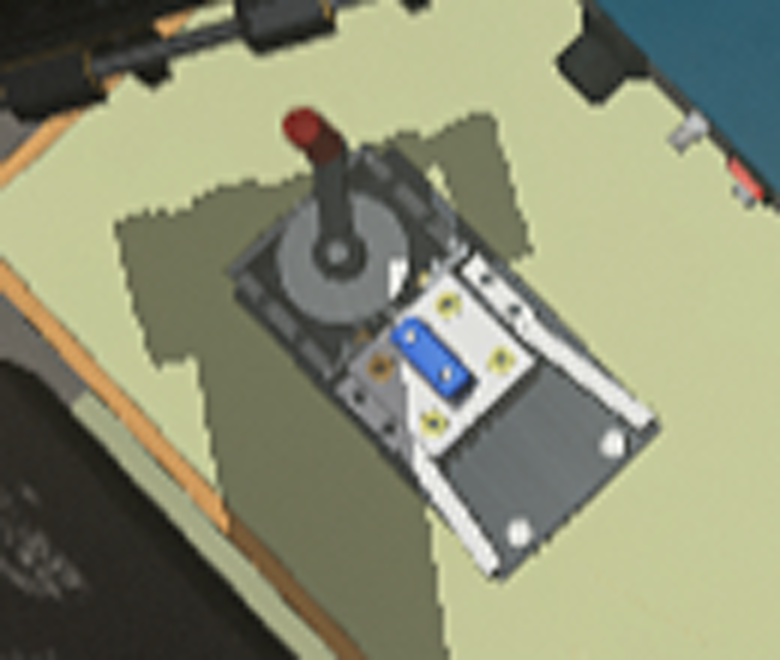

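View pics/r3.png

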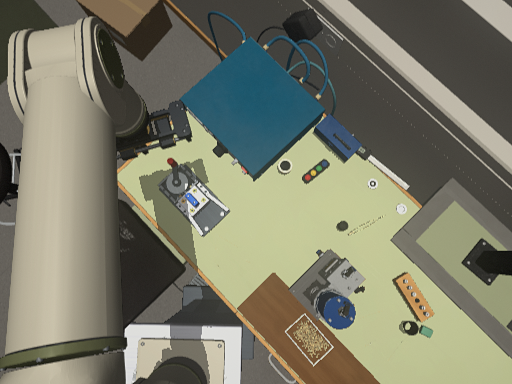

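The final pictures show the carrier up against the stops. The lever is swung round with the knob at side crop (532,498). The gripper is clear, and the pot, oil block, valve and tweezers are where they were.

```bash
python3 -c "
from h import *
s=r.camera('side'); O=np.array([.5331,.0233]); w=ray(s,[130+488/5.5-.5,280+542/5.5-.5],.095)[:2]-O; print(np.degrees(np.arctan2(w[1],w[0])),np.linalg.norm(w))
t=r.camera('top'); w=ray(t,[140+125/6-.5,120+300/6-.5],.095)[:2]-O; print(np.degrees(np.arctan2(w[1],w[0])))
r.close_job()"
```

```text
12.116314199799904 0.05167141006906511
11.77384548222048
the job is handed in; nothing more can be done
```

I laid the carrier in the channel and slid it in stud first. At about 12 N of push it stopped moving, so I took that as the brass stops and let go. I then gripped the red knob and swung the lever clockwise to about 1.9–2.0 rad. The pull along the arc at the end was about 9.0 N averaged, and no reading I took went above about 9.6 N. I opened the fingers, lifted clear and handed the job in at about 41 s.

**Last checks:** both cameras show the knob at about 12°, against 10° under load. That is within picture accuracy, so the lever stayed where I left it. The carrier looks to be against the stops. The gripper touches nothing, and the bystanders look where they were.

**What disagreed:** after the first tightening (9 N at about 1.83 rad) the knob read about 1° farther back. I gripped it again, and at the same angle it took only about 7 N. I then tightened it on to 9 N, which added about 0.1 rad. I don't know why the two readings differ. The camera can't resolve the last degree or so, or the final millimetre at the stops.

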